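Empty the rinse beaker and show the valve body to the inspection camera

ROBOT

A 7-joint arm with a two-finger parallel gripper is mounted at the origin on a cart in front of the work surface, level with it; the furniture and walls round the work are solid. World frame = base frame: x ahead of the robot, y to its left, z up, the work surface at z = 0. Lengths are in mm, angles in rad, forces in N, time in s.
With the tool pointing down it reaches from about 400 to 875 mm from the base axis. Payload 4.4 kg.
Tool frame: the origin (TCP) lies at the very end of the fingers, on their centre line; the grasp point (between the pads) lies 19 mm behind it; z points along the fingers, x is the direction in which the jaws open and shut, and the axes are right-handed (so a half turn about z gives the same grasp; the last joint's range is limited). The gripper opens to 85 mm and grips with 20 to 120 N. Pads are 22 mm wide; open, the fingers measure 114 mm over their backs; the gripper's body (76 mm by 85 mm) begins 54 mm behind the grasp point. The pads swing forward as they close: fully open they stand 13 mm farther back than shut.
Start: joints at [1.12, 0.628, 0.038, 1.517, -0.027, 0.996, -0.02], TCP at [244.021, -602.471, 231.313] pointing down, gripper open.
Joint ranges: [-3.06, 3.06], [-0.37, 2.12], [-1.25, 1.32], [0.18, 2.47], [-1.1, 4.24], [0.23, 1.98], [-2.94, 2.94]. Speed limits (rad/s): [2.57, 2.57, 3.14, 3.14, 3.14, 3.14, 3.14].

INTERFACE

Orientations are given as [roll, pitch, yaw] about the fixed x, y, z axes, in that order (R = Rz(yaw) Ry(pitch) Rx(roll)).
In Python, from cell import * gives the robot as it stands. The module is installed in compiled form; this text tells all that it offers.
- The arm moves only by the tool play_rows, never from a script. Its argument "targets" is a list of rows, each an object with "slide": the shift along the tool's x, y, z in mm, a list of three; "turn": the turn, a rotation vector about the tool's x, y, z in degrees, a list of three; "hand": the finger opening in mm, from 0 to 85.4. A call has 1 to 5 rows; each row shifts and turns the commanded pose from where the row before left it, along the tool's axes as they then stand; what a row does not reach is not made up. A row lasts 1/8 s, in which the tool goes at most 62.5 mm and 10.7 degrees, less where a joint would pass 70% of its speed; a pose out of reach is approached as far as the arm can. A call is refused whole if a number of a shift passes 62.5 or a number of a turn 10.7, either way. A call with a gripper value outside its range is refused whole. The fingers move at their own pace and stop on an object; the grip force is fixed at half the most. Time passes only in rows, so rows that do not move let the fingers close. It gives the time, the measured TCP pose, the force and the opening at its end, in the units of the state.
- read_state(): the state, without advancing time (a new reading comes with each control period).
- get_image(name): name is "side" or "top" or "wrist"; returns (picture, depth): 400x640x3 uint8, blue, green, red; 400x640 float32, mm along the optical axis (not along the pixel's ray), 0 where there is no reading.
- calibration(name): a dict with "K" (3x3 intrinsics, pixels), "R" (3x3) and "t" (3): a world point X has camera coordinates R X + t. Camera axes: x right, y down, z forward; pixel columns grow to the right and rows downward; lengths in mm; the calibration is good to about 2 mm. A picture is of the moment at which its call begins: read the wrist's pose just before it. calibration takes no time and is no camera call; for the wrist camera it gives the pose at the moment of the call.
- finish_job(): hands the job in, once; it reports no verdict.
The state is a dict: "clock": time; "qpos": joint angles; "qd": joint speeds; "tau": joint torques, N m; "eef_pos": TCP position; "tool_rot": TCP orientation; "force": force on the tool from outside, world axes, zero at the start; "torque": the same for the moment, N m; "width": finger opening in mm.
Only numpy, scipy, OpenCV 4.12 (cv2) and the standard library are available. Lean on these libraries where they do the work, as an engineer would, in place of code of your own. Each camera call takes 0.05 s, during which the arm holds its last target.

TASK

The parts of a gas-line check valve lie rinsed in the glass beaker: tip them out low over the white drying tray, so that all of them land in it, and stand the empty beaker upright on the bench beside the tray. Then pick the long square valve body out of the tray and hold it still in the air in front of the inspection camera, with its middle 8 cm from the lens and its bore in line with the lens, so that the camera looks straight through it; the two nuts stay in the tray. Do not touch the camera or its stand, leave the other things on the bench alone, and finish while still holding the valve body there.

Things in the scene. Friction and masses are not known exactly. Their poses are not given: they have to be found in the camera images.
- beaker_centre (a point): Centre, half-way up (33 mm over its underside), of a clear glass beaker: 52 mm outside diameter (57 mm across the small pouring lip), 66 mm high, thin walls, 60 g, open at the top; it stands on the bench at the start with three steel parts in it. Its z axis points to the mouth.
- beaker_rim (a point): Middle of the beaker's open mouth, 33 mm above beaker_centre along the beaker's z axis.
- tray_floor (a point): Middle of the inner floor (3 mm over the bench) of the white plastic drying tray, a fixed shallow tray 200 mm (its x) by 260 mm (its y) outside, walls 3 mm thick with a small rolled rim, their top 15 mm above the inner floor. Inside it is 194 by 254 mm.
- valve_centre (a point): Centre of the check valve's long square part, the valve body. It is a plain steel square barrel 14 x 14 x 26 mm with a threaded round neck (10 mm diameter, 8 mm long) on each end, 42 mm long in all, 45 g. Its x axis runs along the bore; both ends are alike. It leans in the beaker at the start. The steel is smooth and slides on glass or plastic once that slopes more than about 20 degrees. Lying on a flat of the barrel its centre is 7 mm above what it lies on.
- nut_1_centre (a point): Centre of a plain steel hexagon nut, 14 mm across the flats and 11 mm high (its z axis is the nut's axis), 15 g; it starts in the beaker.
- nut_2_centre (a point): Centre of the other hexagon nut, just like the first; it starts in the beaker.
- lens (a point): Middle of the front glass of the inspection camera, a silver and black cylinder (41 mm diameter, with a 52 mm ring light round the lens) that looks along the -x axis of this frame, 20 degrees below level and roughly towards the robot. The lens is 248 mm above the bench; the camera hangs on a rigid column 16 mm thick and 0.33 m high that stands 61 mm to the +y side (the robot's left) of the lens axis, on a grey base plate 120 mm square and 14 mm high. All of it is fixed.
- focus (a point): The point in the air 80 mm in front of the lens, on its axis: where the middle of the valve body has to be held. It is 220 mm above the bench. Its x axis lies along the lens axis, pointing back to the lens.
- camera_stand: The stand of the inspection camera with the camera on it; origin on the bench about under the middle of the camera, z up.
- tuning_bottle: White screw-cap bottle, 48 mm diameter, 101 mm high, at the left beside the camera stand; origin at the centre of its underside. A bystander.
- marker_black: Black marker pen lying behind the tray, 138 mm long; a bystander.
- valve_body: The check-valve body itself, same origin and axes as valve_centre.
- beaker: The beaker itself; origin at the centre of its underside, z to the mouth.
- tray: The tray itself; origin 3 mm below tray_floor, on the bench.
Mind the look-alikes: they are no part of the job. Of the things that look like the beaker, take the one that is farthest from the robot's base at the start.

How it is judged (in metres and radians):
On the way, in this order (a step that is already met when the one before it is completed fails the run):
1. the beaker is tipped past level over the tray and the valve body and both nuts have dropped into the tray (angle between beaker_centre's own z axis and vertical above 1.5 rad and x of beaker_rim in the frame of tray_floor between -0.14 and 0.14 m and y of beaker_rim in the frame of tray_floor between -0.17 and 0.17 m and x of valve_centre in the frame of tray_floor between -0.1 and 0.1 m and y of valve_centre in the frame of tray_floor between -0.13 and 0.13 m and z of valve_centre in the frame of tray_floor between 0 and 0.025 m and x of nut_1_centre in the frame of tray_floor between -0.1 and 0.1 m and y of nut_1_centre in the frame of tray_floor between -0.13 and 0.13 m and z of nut_1_centre in the frame of tray_floor between 0 and 0.025 m and x of nut_2_centre in the frame of tray_floor between -0.1 and 0.1 m and y of nut_2_centre in the frame of tray_floor between -0.13 and 0.13 m and z of nut_2_centre in the frame of tray_floor between 0 and 0.025 m), for 0.05 s.
2. the empty beaker stands upright on the bench beside the tray, let go, and all three parts are in the tray (angle between beaker_centre's own z axis and vertical below 0.1 rad and height (world z) of beaker_centre between 0.028 and 0.0355 m and contact force between beaker and the fingers below 0.1 N and contact force between beaker and tray below 0.1 N and x of valve_centre in the frame of tray_floor between -0.1 and 0.1 m and y of valve_centre in the frame of tray_floor between -0.13 and 0.13 m and z of valve_centre in the frame of tray_floor between 0 and 0.025 m and x of nut_1_centre in the frame of tray_floor between -0.1 and 0.1 m and y of nut_1_centre in the frame of tray_floor between -0.13 and 0.13 m and z of nut_1_centre in the frame of tray_floor between 0 and 0.025 m and x of nut_2_centre in the frame of tray_floor between -0.1 and 0.1 m and y of nut_2_centre in the frame of tray_floor between -0.13 and 0.13 m and z of nut_2_centre in the frame of tray_floor between 0 and 0.025 m), for 0.2 s.
At the end, for the whole second after the job is handed in: The valve body is held still by the fingers with its centre within 15 mm of the focus point and its bore within 11 degrees of the lens axis (either end forward); the beaker stands upright (within 6 degrees) on the bench, not on the tray, and is let go; both nuts lie in the tray (distance between valve_centre and focus below 0.015 m and angle between the x axis of valve_centre and the x axis of focus, either way round below 0.2 rad and contact force between valve_body and the fingers above 0.5 N and linear speed of valve_body below 0.02 m/s and angle between beaker_centre's own z axis and vertical below 0.1 rad and height (world z) of beaker_centre between 0.028 and 0.0355 m and contact force between beaker and the fingers below 0.1 N and contact force between beaker and tray below 0.1 N and x of nut_1_centre in the frame of tray_floor between -0.1 and 0.1 m and y of nut_1_centre in the frame of tray_floor between -0.13 and 0.13 m and z of nut_1_centre in the frame of tray_floor between 0 and 0.025 m and x of nut_2_centre in the frame of tray_floor between -0.1 and 0.1 m and y of nut_2_centre in the frame of tray_floor between -0.13 and 0.13 m and z of nut_2_centre in the frame of tray_floor between 0 and 0.025 m); the arm keeps its last pose, push and grip.
It fails at once if the beaker is tipped with its mouth more than 180 mm above the bench (angle between beaker_centre's own z axis and vertical above 1.2 rad and height (world z) of beaker_rim above 0.18 m).
It fails at once if the camera or its stand is touched (contact force between camera_stand and anything else above 1 N).
It fails at once if the white bottle or the black marker is moved by more than 30 mm (distance of any of tuning_bottle, marker_black from where it was at the start of the episode above 0.03 m).
It also fails if it takes over 72 s, if anything falls off the work surface, if the arm or the gripper's body presses on something with over 40 N, if the wrist force passes 120 N, or if a joint passes its speed limit or range.

## Working session

There is one attempt and no reset: what is moved stays moved. The work goes in short steps, Python scripts to look and compute and a tool call to move; the robot and the scene stay as the last step left them, time stands still between calls to the robot, and variables do not carry over. Pictures are saved under pics/ and viewed, and the job is handed in when it is done.

Besides the shell and the picture viewer there is one more tool, called after "Request:" as name([rows], argument=value, ...), one row to a line, values as JSON. play_rows: Moves the arm, as the interface text tells. Its arguments: {"type":"object","properties":{"targets":{"type":"array"}},"required":["targets"]}

```bash
mkdir -p pics; python3 - <<'E'
from cell import *
import cv2, numpy as np
print(read_state())
for n in ("side","top","wrist"):
    p,d=get_image(n); cv2.imwrite(f"pics/{n}0.png",p); np.save(f"{n}0_d.npy",d)
    c=calibration(n); print(n,c["K"].tolist(),c["R"].round(4).tolist(),c["t"].round(1).tolist())
E
```

```text
{'clock': 0.0, 'qpos': array([ 1.12018258,  0.62934941,  0.03843395,  1.51841259, -0.02700028,
        0.99630659, -0.02002089]), 'qd': array([ 1.79439401e-05, -6.86788920e-04, -1.25564251e-03, -1.54039570e-03,
       -8.90862156e-04,  1.96593127e-03,  3.19603658e-04]), 'tau': array([ 8.16593056e-04, -5.63396144e+01,  1.22643046e+00, -1.93442738e+01,
        1.09215238e-02,  1.04006269e-02, -6.60388693e-06]), 'eef_pos': array([ 243.78593846, -601.84648333,  230.3725723 ]), 'tool_rot': array([ 3.14157047e+00,  1.95802852e-03, -1.18599818e+00]), 'force': array([-0.6072616 ,  0.59846894,  0.3400959 ]), 'torque': array([ 0.01030694, -0.10947719, -0.01876696]), 'width': 85.35973481386388}
side [[477.4803792033592, 0.0, 325.57848418313887], [0.0, 477.4803792033592, 203.5638476004212], [0.0, 0.0, 1.0]] [[0.991, -0.1339, 0.0036], [-0.0973, -0.7385, -0.6672], [0.092, 0.6609, -0.7448]] [-513.6, 211.1, 1528.6]
top [[408.33075988040906, 0.0, 323.7001555425205], [0.0, 408.33075988040906, 201.67863759539358], [0.0, 0.0, 1.0]] [[-0.0067, -0.9998, 0.0189], [-0.9906, 0.0041, -0.1367], [0.1366, -0.0196, -0.9904]] [42.5, 560.6, 1374.5]
wrist [[303.1970934178877, 0.0, 317.10433926096084], [0.0, 303.1970934178877, 200.0089029626628], [0.0, 0.0, 1.0]] [[0.3745, -0.9272, -0.0016], [-0.8813, -0.3565, 0.3102], [-0.2882, -0.1148, -0.9507]] [-650.1, -39.9, 380.9]
```

View pics/side0.png

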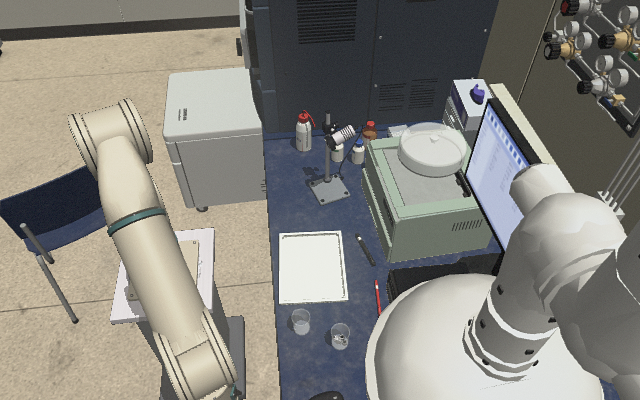

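View pics/top0.png

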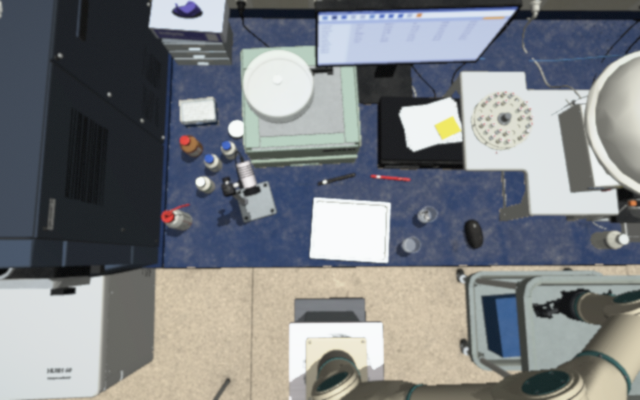

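View pics/wrist0.png

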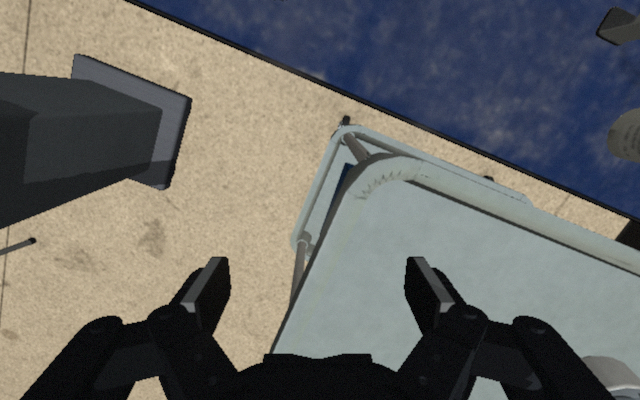

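```bash
cat > h.py <<'E'
from cell import *
import cv2, numpy as np
from scipy.spatial.transform import Rotation as Ro
def ray(n,u,v,z,c=None):
    c=c or calibration(n); R=np.array(c["R"]);t=np.array(c["t"]).ravel();o=-R.T@t
    d=R.T@np.linalg.inv(c["K"])@np.array([u,v,1.]); return o+d*(z-o[2])/d[2]
def proj(n,X,c=None):
    c=c or calibration(n); p=np.array(c["K"])@(np.array(c["R"])@np.array(X)+np.array(c["t"]).ravel()); return p[:2]/p[2]
def depthpt(n,u,v,d,c=None):
    c=c or calibration(n); R=np.array(c["R"]);t=np.array(c["t"]).ravel()
    return R.T@(np.linalg.inv(c["K"])@np.array([u,v,1.])*d-t)
def crop(p,u0,v0,u1,v1,s,name):
    cv2.imwrite("pics/"+name,cv2.resize(p[v0:v1,u0:u1],None,fx=s,fy=s,interpolation=cv2.INTER_CUBIC))
E
python3 - <<'E'
from h import *
s=cv2.imread("pics/side0.png");t=cv2.imread("pics/top0.png")
crop(s,265,100,405,360,2.2,"s1.png"); crop(t,180,140,460,270,2.8,"t1.png")
print("top beaker",ray("top",427,214,33),"near",ray("top",410,244,33))
print("side beaker",ray("side",340,336,33),"near",ray("side",300,321,33))
for p in [(312,198),(390,201),(388,262),(310,258)]: print(p,ray("top",*p,18).round(1))
for p in [(280,233),(341,232),(347,299),(279,302)]: print(p,ray("side",*p,18).round(1))
E
```

```text
top beaker [ 516.85242677 -319.31219558   33.        ] near [ 413.49660872 -256.29087635   33.        ]
side beaker [ 516.32407833 -316.26760775   33.        ] near [ 409.43066949 -255.22452709   33.        ]
(312, 198) [576.8  80.1  18. ]
(390, 201) [ 565.1 -194.4   18. ]
(388, 262) [ 352.7 -181.3   18. ]
(310, 258) [368.1  87.5  18. ]
(280, 233) [375.1  86.   18. ]
(341, 232) [579.2  63.4  18. ]
(347, 299) [ 557.2 -193.3   18. ]
(279, 302) [ 353.5 -176.5   18. ]
```

```bash
python3 - <<'E'
from h import *
t=cv2.imread("pics/top0.png")
crop(t,380,180,460,270,6,"t2.png")
s=cv2.imread("pics/side0.png")
crop(s,275,295,375,365,6,"s2.png")
crop(s,300,110,375,205,6,"s3.png")
E
```

```text
(no output)
```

View pics/t1.png

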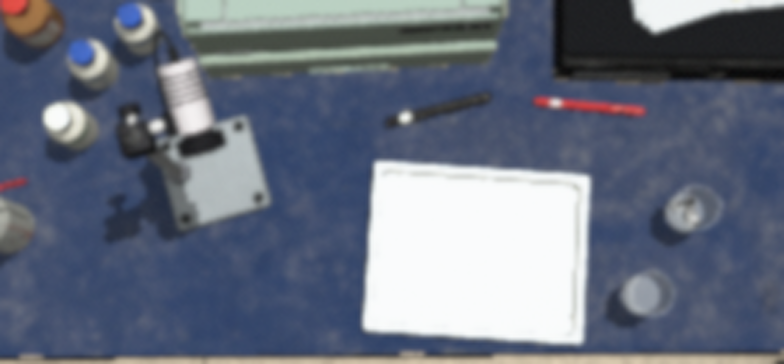

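View pics/t2.png

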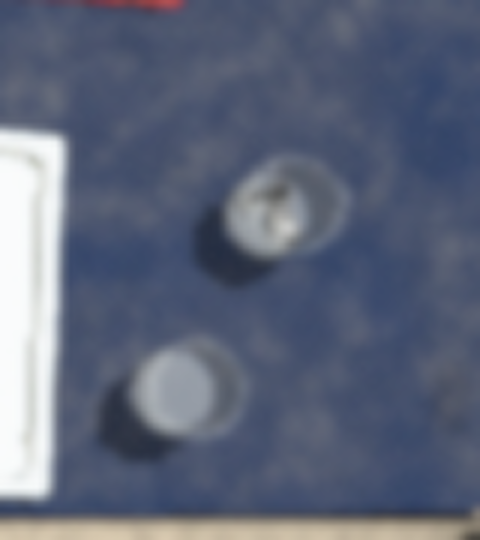

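View pics/s2.png

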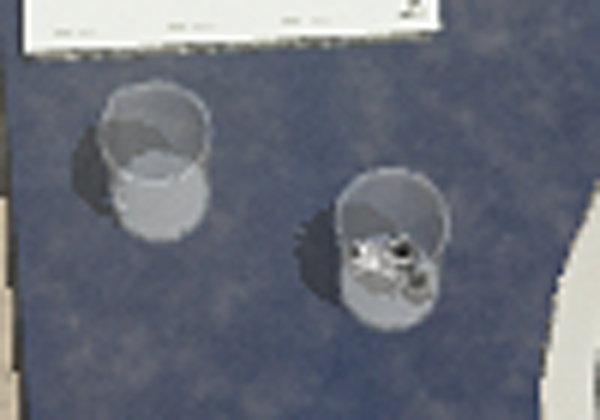

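View pics/s3.png

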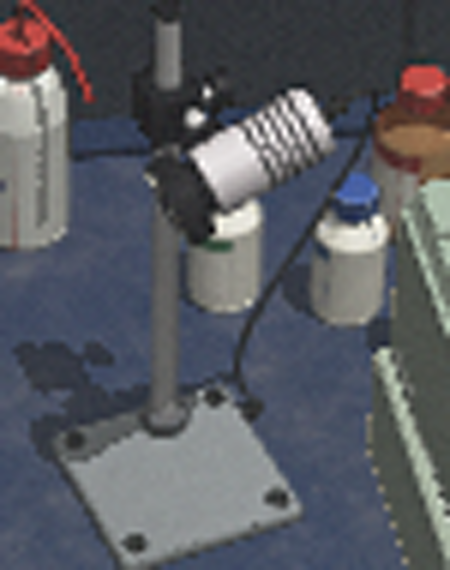

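Request:
play_rows([
  {"slide": [-12,-27,0],"turn": [5,0,0],"hand": 85},
  {"slide": [-12,-27,0],"turn": [5,0,-5],"hand": 85},
  {"slide": [-12,-27,0],"turn": [5,0,-5],"hand": 85},
])

```text
clock: 0.52
eef_pos: [303.8, -536.1, 238.0]
tool_rot: [-2.879, -0.03, -1.011]
force: [-0.3, -0.0, -0.2]
width: 85.2
```

```bash
python3 - <<'E'
from h import *
s=read_state(); print({k:np.round(v,4).tolist() for k,v in s.items()})
import json
E
```

```text
{'clock': 0.525, 'qpos': [1.2601, 0.5884, -0.165, 1.6179, -0.2125, 0.9521, 0.2397], 'qd': [0.4337, -0.077, -0.6068, 0.2476, -0.4557, -0.0537, 0.8954], 'tau': [-2.5816, -53.5363, -0.9849, -19.2994, -0.5194, 0.1853, -0.9568], 'eef_pos': [303.7796, -536.1335, 238.0104], 'tool_rot': [-2.8793, -0.0303, -1.0112], 'force': [-0.3356, -0.0208, -0.2467], 'torque': [-0.1206, 0.2295, 0.1302], 'width': 85.2232}
```

Request:
play_rows([
  {"slide": [-12,-27,0],"turn": [-5,5,0],"hand": 85},
  {"slide": [-12,-27,0],"turn": [-5,5,-8],"hand": 85},
  {"slide": [-12,-27,0],"turn": [-5,5,-8],"hand": 85},
])

```text
clock: 0.9
eef_pos: [350.2, -462.1, 247.9]
tool_rot: [3.079, -0.311, -0.754]
force: [0.1, -0.2, 0.2]
width: 85.1
```

```bash
python3 - <<'E'
from h import *
s=read_state(); print({k:np.round(v,4).tolist() for k,v in s.items()})
import json
E
```

```text
{'clock': 0.9, 'qpos': [0.8738, 0.3763, -0.026, 2.0006, 0.0977, 0.451, 0.0059], 'qd': [-1.319, -0.4266, 0.6003, 1.0514, 1.2116, -1.372, -0.7303], 'tau': [9.3754, -40.8865, -0.0107, -19.2542, -1.2396, 0.098, 0.8991], 'eef_pos': [350.2032, -462.0681, 247.8803], 'tool_rot': [3.0787, -0.3111, -0.7542], 'force': [0.1353, -0.1627, 0.2432], 'torque': [0.2501, 0.1749, -0.0553], 'width': 85.0923}
```

```bash
cat > fk.py <<'E'
import numpy as np, itertools
from scipy.spatial.transform import Rotation as Ro
from scipy.optimize import least_squares
D=[([1.12018258,0.62934941,0.03843395,1.51841259,-0.02700028,0.99630659,-0.02002089],[243.78593846,-601.84648333,230.3725723],[3.14157047,1.95802852e-03,-1.18599818]),
([1.2601,0.5884,-0.165,1.6179,-0.2125,0.9521,0.2397],[303.7796,-536.1335,238.0104],[-2.8793,-0.0303,-1.0112]),
([0.8738,0.3763,-0.026,2.0006,0.0977,0.451,0.0059],[350.2032,-462.0681,247.8803],[3.0787,-0.3111,-0.7542])]
E
cat > fit.py <<'E'
from fk import *
def rot(q,s,c):
    z=lambda a:Ro.from_euler('z',a); y=lambda a:Ro.from_euler('y',a)
    return z(s[0]*q[0])*y(q[1])*z(s[1]*q[2])*y(q[3])*z(s[2]*q[4])*y(q[5])*z(s[3]*q[6]+c)
best=[]
for s in itertools.product([1,-1],repeat=4):
  for c in (0,np.pi):
    e=[np.degrees((rot(q,s,c).inv()*Ro.from_euler('xyz',r)).magnitude()) for q,p,r in D]
    best.append((max(e),s,c,e))
best.sort(key=lambda b:b[0]); print(best[:3])
s,c=best[0][1:3]
def parts(q):
    z=lambda a:Ro.from_euler('z',a); y=lambda a:Ro.from_euler('y',a)
    A=z(s[0]*q[0])*y(q[1])*z(s[1]*q[2]); B=A*y(q[3])*z(s[2]*q[4]); C=B*y(q[5]); return A,B,C
# p = h + A*(a1,0,L1)+B*(a2?,0,L2)+C*(0,0,L3)
rows=[];rhs=[]
for q,p,r in D:
    A,B,C=[X.as_matrix() for X in parts(q)]
    rows.append(np.column_stack([[0,0,1],A[:,2],B[:,2],C[:,2],A[:,0]])); rhs.append(p)
M=np.vstack(rows);b=np.hstack(rhs)
for k in (4,5):
    x,res,rk,sv=np.linalg.lstsq(M[:,:k],b,rcond=None); print(k,x.round(1),rk,sv.round(2),(M[:,:k]@x-b).round(1))
E
python3 fit.py
```

```text
[(np.float64(0.005560449795619194), (-1, -1, -1, -1), 3.141592653589793, [np.float64(3.4098819293638803e-07), np.float64(0.003209299610346957), np.float64(0.005560449795619194)]), (np.float64(18.910509613035355), (-1, 1, -1, -1), 3.141592653589793, [np.float64(4.404206230672544), np.float64(18.910509613035355), np.float64(2.976908021337189)]), (np.float64(23.7529069880384), (-1, -1, 1, 1), 3.141592653589793, [np.float64(4.748683989904045), np.float64(23.7529069880384), np.float64(11.806029669388494)])]
4 [277.6 577.8 373.5 312.1] 4 [3.05 1.62 0.28 0.12] [27.4  8.4 -1.3 16.6  2.6  0.1 14.8 27.2  1.2]
5 [352.6 442.5 370.9 223.8  92.8] 5 [3.25 2.08 0.32 0.19 0.06] [21.4 12.9 -0.5  9.6 -1.9 -1.5 23.1 24.5  2. ]
```

```bash
cat >> fit.py <<'E'
rows=[]
for q,p,r in D:
    A,B,C=[X.as_matrix() for X in parts(q)]
    Z=Ro.from_euler('z',-q[0]).as_matrix()
    rows.append(np.column_stack([[0,0,1],A[:,2],B[:,2],C[:,2],A[:,0],Z[:,0],Z[:,1]]))
M=np.vstack(rows)
for cols in ([0,1,2,3,6],[0,1,2,3,5],[0,1,2,3,5,6],[0,1,2,3,4,6],[0,1,2,3,4,5,6]):
    x,res,rk,sv=np.linalg.lstsq(M[:,cols],b,rcond=None); print(cols,x.round(1),(M[:,cols]@x-b).round(1))
E
python3 fit.py|tail -5
```

```text
[0, 1, 2, 3, 6] [335.2 559.4 382.9 349.  -27.9] [ 0.7 -1.2 -0.7 -0.6  1.3  1.1  0.1  0.1 -0.4]
[0, 1, 2, 3, 5] [293.3 501.2 326.5 290.6  78.4] [26.4 14.7 -0.4  3.8 -0.8  0.4 21.5 18.3 -0. ]
[0, 1, 2, 3, 5, 6] [335.3 558.2 382.2 348.6   1.2 -27.9] [ 0.7 -1.1 -0.7 -0.8  1.2  1.1  0.2  0.  -0.4]
[0, 1, 2, 3, 4, 6] [339.9 550.3 382.7 342.8   6.3 -27.8] [ 0.4 -0.8 -0.7 -1.   1.   1.   0.8  0.1 -0.3]
[0, 1, 2, 3, 4, 5, 6] [344.9 545.6 386.3 337.7  13.6  -6.2 -27.9] [-0.1 -1.  -0.7 -0.6  0.9  0.8  0.8  0.4 -0.1]
```

```bash
python3 - <<'E'
from h import *
print("rim side",ray("side",340.5,332.5,66).round(1),"base side",ray("side",340,343.8,0).round(1))
print("rim top",ray("top",430,214.2,66).round(1),"base top",ray("top",424.2,215.3,0).round(1))
# near beaker
print("near rim side",ray("side",275+155/6,295+132/6,66).round(1),"top",ray("top",380+190/6,180+387/6,66).round(1))
for p in [(158,137),(243,117),(270,203),(182,228)]:
    print("plate top",ray("top",180+p[0]/2.8,140+p[1]/2.8,14).round(1))
for p in [(60,448),(218,383),(300,508),(128,568)]:
    print("plate side",ray("side",300+p[0]/6,110+p[1]/6,14).round(1))
d=np.load("side0_d.npy"); dt=np.load("top0_d.npy")
for v in range(126,152,3):
    print(v,[tuple(depthpt("side",u,v,d[v,u]).round(0).astype(int)) for u in range(326,356,4)])
t=cv2.imread("pics/top0.png"); crop(t,215,150,285,225,8,"t3.png")
E
```

```text
rim side [ 515.9 -322.3   66. ] base side [ 516.  -323.9    0. ]
rim top [ 512.6 -320.4   66. ] base top [ 515.8 -318.2    0. ]
near rim side [ 412.4 -260.8   66. ] top [ 410.7 -254.2   66. ]
plate top [610.7 345.9  14. ]
plate top [636.  239.7  14. ]
plate top [526.6 204.7  14. ]
plate top [495.9 313.6  14. ]
plate side [500.9 301.7  14. ]
plate side [605.8 345.3  14. ]
plate side [639.  232.7  14. ]
plate side [529.7 198.1  14. ]
126 [(np.int64(559), np.int64(302), np.int64(282)), (np.int64(573), np.int64(302), np.int64(281)), (np.int64(589), np.int64(322), np.int64(263)), (np.int64(601), np.int64(314), np.int64(269)), (np.int64(666), np.int64(595), np.int64(36)), (np.int64(622), np.int64(278), np.int64(295)), (np.int64(634), np.int64(273), np.int64(298)), (np.int64(719), np.int64(606), np.int64(22))]
129 [(np.int64(559), np.int64(297), np.int64(274)), (np.int64(573), np.int64(301), np.int64(269)), (np.int64(639), np.int64(626), np.int64(-1)), (np.int64(655), np.int64(621), np.int64(1)), (np.int64(608), np.int64(272), np.int64(289)), (np.int64(621), np.int64(270), np.int64(289)), (
[... 2032 characters left out ...]
)), (np.int64(562), np.int64(226), np.int64(257)), (np.int64(576), np.int64(231), np.int64(251)), (np.int64(623), np.int64(423), np.int64(79)), (np.int64(640), np.int64(434), np.int64(67)), (np.int64(671), np.int64(513), np.int64(-6)), (np.int64(686), np.int64(507), np.int64(-2)), (np.int64(683), np.int64(416), np.int64(77))]
150 [(np.int64(562), np.int64(316), np.int64(165)), (np.int64(603), np.int64(493), np.int64(4)), (np.int64(608), np.int64(425), np.int64(63)), (np.int64(623), np.int64(426), np.int64(61)), (np.int64(639), np.int64(429), np.int64(56)), (np.int64(666), np.int64(487), np.int64(2)), (np.int64(647), np.int64(316), np.int64(155)), (np.int64(681), np.int64(404), np.int64(73))]
```

View pics/t3.png

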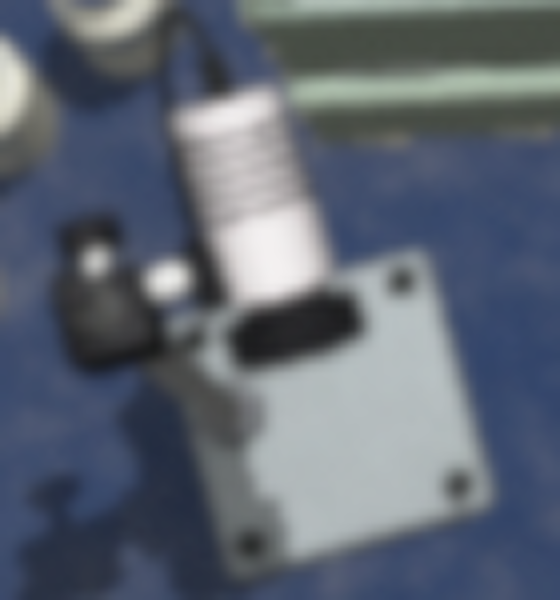

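```bash
cat > kin.py <<'E'
import numpy as np
from scipy.spatial.transform import Rotation as Ro
from scipy.optimize import least_squares
LO=np.array([-3.06,-.37,-1.25,.18,-1.1,.23,-2.94]);HI=np.array([3.06,2.12,1.32,2.47,4.24,1.98,2.94])
P=[335.2,559.4,382.9,349.0,-27.9]
def Z(a):
    c,s=np.cos(a),np.sin(a);return np.array([[c,-s,0],[s,c,0],[0,0,1]])
def Y(a):
    c,s=np.cos(a),np.sin(a);return np.array([[c,0,s],[0,1,0],[-s,0,c]])
def fk(q):
    z=Z(-q[0]);A=z@Y(q[1])@Z(-q[2]);B=A@Y(q[3])@Z(-q[4]);C=B@Y(q[5])
    p=np.array([0,0,P[0]])+A[:,2]*P[1]+B[:,2]*P[2]+C[:,2]*P[3]+z[:,1]*P[4]
    return p,C@Z(-q[6]+np.pi)
def ik(p,R,q0,margin=.03,w=.02):
    def f(q):
        pp,RR=fk(q); e=Ro.from_matrix(RR.T@R).as_rotvec()
        return np.r_[(pp-p)/100,e*3,w*(q-q0)]
    r=least_squares(f,np.clip(q0,LO+margin+1e-3,HI-margin-1e-3),bounds=(LO+margin,HI-margin))
    pp,RR=fk(r.x); return r.x,np.linalg.norm(pp-p),np.degrees(np.linalg.norm(Ro.from_matrix(RR.T@R).as_rotvec()))
def tool(zdir,xdir):
    z=np.array(zdir,float);z/=np.linalg.norm(z);x=np.array(xdir,float);x-=z*(x@z);x/=np.linalg.norm(x);return np.column_stack([x,np.cross(z,x),z])
E
python3 - <<'E'
from kin import *
q0=np.array([0.87,0.3763,-0.026,2.0006,0.0977,0.451,0.0059])
q0=np.array([.6,.6,0,1.6,0,1,0])
g=np.array([515,-321,42.])
for az in (20,45,60,90,120,150):
  for t in (30,45,60):
    a,b=np.radians(az),np.radians(t)
    d=np.array([np.sin(b)*np.cos(a),np.sin(b)*np.sin(a),-np.cos(b)])
    x=np.array([np.sin(a),-np.cos(a),0])
    best=None
    for sgn in (1,-1):
      for q5 in (-.8,0,1):
        qs=q0.copy();qs[4]=q5
        q,e,er=ik(g+19*d,tool(d,sgn*x),qs,w=.005)
        if best is None or e+er<best[0]: best=(e+er,sgn,q)
    print(az,t,round(best[0],2),best[1],best[2].round(2))
E
```

```text
20 30 0.0 -1 [ 1.29  1.08 -0.87  1.99  1.37  0.26  1.44]
20 45 0.0 -1 [ 1.52  1.33 -1.09  2.03  1.83  0.26  1.23]
20 60 4.11 -1 [ 1.52  1.33 -0.85  2.06  4.21  0.26 -1.03]
45 30 0.0 1 [ 1.23  1.06 -0.75  1.8   0.27  0.45 -0.24]
45 45 0.0 1 [ 1.43  1.26 -0.96  1.76  0.26  0.5  -0.07]
45 60 0.0 1 [ 1.56  1.48 -1.09  1.7   0.2   0.6   0.11]
60 30 0.0 1 [ 1.2   1.1  -0.76  1.67  0.25  0.66  0.01]
60 45 0.0 1 [ 1.35  1.27 -0.9   1.59  0.16  0.78  0.19]
60 60 0.0 1 [ 1.43  1.43 -0.98  1.49  0.05  0.92  0.35]
90 30 0.0 1 [ 0.93  1.06 -0.4   1.46 -0.07  1.01  0.71]
90 45 0.0 1 [ 0.99  1.19 -0.43  1.28 -0.18  1.27  0.81]
90 60 0.0 1 [ 0.92  1.3  -0.21  1.1  -0.47  1.57  0.99]
120 30 0.0 1 [ 0.69  1.08 -0.13  1.3  -0.11  1.25  1.18]
120 45 0.0 1 [ 0.71  1.23 -0.13  1.04 -0.18  1.6   1.21]
120 60 0.0 1 [ 0.79  1.44 -0.37  0.74 -0.08  1.95  1.08]
150 30 0.0 -1 [ 0.48  1.09  0.07  1.25 -0.06  1.33 -1.53]
150 45 0.0 -1 [ 0.5   1.26  0.05  0.95 -0.04  1.71 -1.55]
150 60 18.46 -1 [ 0.49  1.38  0.09  0.79 -0.07  1.95 -1.53]
```

```bash
python3 - <<'E'
from kin import *
g=np.array([515,-321,42.])
def T(t): 
    b=np.radians(t); d=np.array([0,np.sin(b),-np.cos(b)]); return tool(d,[1,0,0]),d
for t0 in (45,55):
  q=np.array([.95,1.2,-.35,1.25,-.3,1.3,.8])
  print(t0)
  seq=[(g,t0,19)]+[(g+[0,0,60],t0,19),(g+[0,0,100],t0,19)]+[(np.array([515-49*f,-321+201*f,150-65*f*f*f]),t0-115*f,19) for f in np.linspace(0,1,11)]
  for p,t,o in seq:
    R,d=T(t); q,e,er=ik(p+o*d,R,q,w=.02); print(p.round(0),round(t),round(e,1),round(er,1),q.round(2))
E
```

```text
45
[ 515. -321.   42.] 45 0.0 0.0 [ 0.95  1.17 -0.35  1.28 -0.25  1.27  0.86]
[ 515. -321.  102.] 45 0.0 0.0 [ 0.96  1.09 -0.36  1.29 -0.26  1.34  0.83]
[ 515. -321.  142.] 45 0.0 0.0 [ 0.96  1.04 -0.37  1.28 -0.27  1.39  0.81]
[ 515. -321.  150.] 45 0.0 0.0 [ 0.96  1.03 -0.37  1.28 -0.27  1.4   0.8 ]
[ 510. -301.  150.] 34 0.0 0.0 [ 0.9   0.9  -0.33  1.46 -0.22  1.18  0.76]
[ 505. -281.  149.] 22 0.0 0.0 [ 0.8   0.79 -0.28  1.62 -0.15  0.97  0.67]
[ 500. -261.  148.] 10 0.0 0.0 [ 0.64  0.69 -0.19  1.77 -0.06  0.78  0.53]
[ 495. -241.  146.] -1 0.0 0.0 [ 0.42  0.63 -0.04  1.9   0.07  0.61  0.33]
[ 490. -220.  142.] -12 0.0 0.0 [0.1  0.61 0.2  2.02 0.21 0.47 0.08]
[ 486. -200.  136.] -24 0.0 0.0 [-0.25  0.68  0.5   2.11  0.31  0.38 -0.14]
[ 481. -180.  128.] -36 0.0 0.0 [-0.55  0.83  0.74  2.16  0.33  0.32 -0.32]
[ 476. -160.  117.] -47 0.0 0.0 [-0.76  1.02  0.87  2.17  0.31  0.33 -0.45]
[ 471. -140.  103.] -58 0.0 0.0 [-0.91  1.22  0.92  2.14  0.28  0.41 -0.57]
[ 466. -120.   85.] -70 0.0 0.0 [-1.02  1.41  0.93  2.07  0.24  0.54 -0.67]
55
[ 515. -321.   42.] 55 0.0 0.0 [ 0.99  1.28 -
[... 301 characters left out ...]
.38  1.36 -0.27  1.33  0.79]
[ 505. -281.  149.] 32 0.0 0.0 [ 0.88  0.87 -0.34  1.53 -0.21  1.12  0.74]
[ 500. -261.  148.] 20 0.0 0.0 [ 0.77  0.76 -0.28  1.68 -0.14  0.91  0.64]
[ 495. -241.  146.] 9 0.0 0.0 [ 0.6   0.67 -0.18  1.82 -0.05  0.73  0.49]
[ 490. -220.  142.] -2 0.0 0.0 [ 0.35  0.61 -0.    1.95  0.08  0.56  0.28]
[ 486. -200.  136.] -14 0.0 0.0 [0.01 0.62 0.26 2.06 0.22 0.44 0.03]
[ 481. -180.  128.] -26 0.0 0.0 [-0.34  0.71  0.55  2.13  0.29  0.35 -0.19]
[ 476. -160.  117.] -37 0.0 0.0 [-0.62  0.87  0.76  2.17  0.3   0.31 -0.35]
[ 471. -140.  103.] -48 0.0 0.0 [-0.82  1.07  0.87  2.17  0.27  0.34 -0.48]
[ 466. -120.   85.] -60 0.0 0.0 [-0.96  1.27  0.91  2.12  0.23  0.44 -0.59]
```

```bash
python3 - <<'E'
from h import *
c=calibration("top"); dt=np.load("top0_d.npy")
vv,uu=np.mgrid[0:400:3,0:640:3]; dd=dt[vv,uu]
Pc=np.einsum('ij,jkl->ikl',np.linalg.inv(c["K"]),np.stack([uu,vv,np.ones_like(uu)]).astype(float))*dd
X=np.einsum('ji,jkl->ikl',c["R"],Pc-np.array(c["t"]).reshape(3,1,1)); X=X.reshape(3,-1).T[dd.ravel()>0]
g={}
for x,y,z in X:
    if 300<x<800 and -800<y<450: g[(int(x//50)*50,int(y//50)*50)]=max(g.get((int(x//50)*50,int(y//50)*50),-99),z)
print("y:",list(range(-800,450,50)))
for x in range(750,250,-50): print(x,[int(g.get((x,y),-99)) for y in range(-800,450,50)])
s=read_state();print(s["eef_pos"],s["tool_rot"],s["qpos"].round(3))
E
```

```text
y: [-800, -750, -700, -650, -600, -550, -500, -450, -400, -350, -300, -250, -200, -150, -100, -50, 0, 50, 100, 150, 200, 250, 300, 350, 400]
750 [-99, -99, 334, 654, 661, 606, 308, 307, 219, 105, 108, 106, 104, 5, 228, 229, 224, 224, 287, 291, 286, 228, 6, 106, 7]
700 [-99, -99, 330, 221, 677, 656, 304, 305, 219, 103, 109, 104, 104, 7, 228, 228, 226, 228, 229, 226, 230, 229, 66, 105, 104]
650 [-99, 335, 334, 218, 685, 668, 304, 220, 214, 100, 100, 102, 100, 9, 17, 17, 90, 100, 104, 207, 210, 291, -1, 7, 105]
600 [-99, 340, 330, 219, 683, 670, 218, 222, 212, 4, 11, 4, 5, 7, 4, 11, 17, 10, 6, 7, 21, 300, 279, 4, 105]
550 [336, 339, 220, 219, 674, 650, 7, 6, 4, 7, 6, 6, 29, 19, 24, 21, 23, 20, 6, 5, 278, 287, 332, 4, 20]
500 [219, 219, 224, 616, 653, 602, 12, 6, 6, 71, 41, 6, 21, 8, 8, 10, 10, 19, 7, 6, 19, 275, 280, 7, 5]
450 [218, 216, 219, 608, 216, 29, 40, 5, 6, 51, 57, 8, 21, 9, 8, 10, 10, 22, 7, 7, 8, 6, 10, 6, 2]
400 [7, 7, 4, 7, 4, 20, 41, 5, 5, 7, 71, 71, 27, 10, 7, 10, 10, 20, 6, 6, 6, 5, 6, 5, 8]
350 [3, 6, 7, 6, 7, 4, 6, 3, 5, 6, 54, 52, 22, 25, 25, 21, 20, 23, 8, 5, 5, 6, 4, 7, 4]
300 [29, 25, 1, 7, 2, 4, 2, 6, 7, 0, 4, 5, 6, 7, 4, 1, 4, 8, 3, 1, 4, 8, 1, 3, 1]
[ 350.20318483 -462.06807358  247.88027444] [ 3.07872842 -0.31111589 -0.75416962] [ 0.874  0.376 -0.026  2.001  0.098  0.451  0.006]
```

```bash
cat > ikm.py <<'E'
from kin import *
def dirs(az,t):
    a,b=np.radians(az),np.radians(t)
    return np.array([np.sin(b)*np.cos(a),np.sin(b)*np.sin(a),-np.cos(b)]),np.array([-np.sin(a),np.cos(a),0])
seeds=[np.array([a,.9,c,1.5,q5,1,0]) for a in (-.5,.4,1.2) for c in (-.6,0,.6) for q5 in (-.6,.3,1.4)]
def multi(p,R,w=.003):
    S=[]
    for s in seeds:
        q,e,er=ik(p,R,s,w=w)
        if e<1 and er<1: S.append((np.min(np.minimum(q-LO,HI-q)),q))
    S.sort(key=lambda s:-s[0]); return S
E
python3 - <<'E'
from ikm import *
g=np.array([515,-321,42.])
for az in (-60,-80,-100,-120,50):
  for t in (50,60,70):
    d,x=dirs(az,t)
    for sg in (1,-1):
      S=multi(g+19*d,tool(d,sg*x))
      print(az,t,sg,[(round(m,2),q.round(2).tolist()) for m,q in S[:1]])
E
```

```text
-60 50 1 [(np.float64(0.19), [0.77, 1.26, -0.88, 2.28, 2.24, 1.62, -1.13])]
-60 50 -1 [(np.float64(0.15), [0.24, 1.02, -0.08, 2.32, 2.36, 1.05, 1.45])]
-60 60 1 [(np.float64(0.16), [0.64, 1.33, -0.75, 2.31, 2.32, 1.82, -1.31])]
-60 60 -1 [(np.float64(0.12), [0.11, 1.14, 0.02, 2.35, 2.34, 1.26, 1.27])]
-60 70 1 [(np.float64(0.16), [0.36, 1.32, -0.38, 2.31, 2.27, 1.81, -1.67])]
-60 70 -1 [(np.float64(0.13), [0.0, 1.28, 0.09, 2.34, 2.25, 1.43, 1.12])]
-80 50 1 [(np.float64(0.38), [0.58, 1.17, -0.74, 2.09, 1.88, 1.5, -1.32])]
-80 50 -1 [(np.float64(0.36), [0.37, 1.05, -0.41, 2.11, 1.83, 1.21, 1.71])]
-80 60 1 [(np.float64(0.37), [0.43, 1.21, -0.59, 2.1, 1.89, 1.6, -1.48])]
-80 60 -1 [(np.float64(0.36), [0.26, 1.14, -0.34, 2.11, 1.84, 1.36, 1.58])]
-80 70 1 [(np.float64(0.39), [0.2, 1.24, -0.32, 2.08, 1.83, 1.56, -1.65])]
-80 70 -1 [(np.float64(0.39), [0.17, 1.23, -0.27, 2.08, 1.82, 1.51, 1.48])]
-100 50 1 [(np.float64(0.6), [0.33, 1.07, -0.4, 1.87, 1.45, 1.24, -1.34])]
-100 50 -1 [(np.float64(0.6), [0.35, 1.08, -0.44, 1.87, 1.47, 1.27, 1.8])]
-100 60 1 [(np.float64(0.62), [0.21, 1.14, -0
[... 466 characters left out ...]
59, 0.82, 1.13, -1.09])]
-120 60 -1 [(np.float64(0.86), [-0.05, 1.17, 0.21, 1.59, 0.81, 1.12, 2.05])]
-120 70 1 [(np.float64(0.82), [-0.21, 1.3, 0.45, 1.54, 0.66, 1.13, -1.0])]
-120 70 -1 [(np.float64(0.81), [-0.2, 1.3, 0.42, 1.54, 0.68, 1.15, 2.13])]
50 50 1 [(np.float64(0.11), [1.0, 1.06, -0.13, 1.72, -0.99, 0.92, -2.06])]
50 50 -1 [(np.float64(0.46), [1.25, 1.14, -0.55, 1.7, -0.56, 0.69, 0.73])]
50 60 1 [(np.float64(0.1), [1.09, 1.15, -0.2, 1.66, -1.0, 1.03, -2.01])]
50 60 -1 [(np.float64(0.54), [1.35, 1.26, -0.65, 1.64, -0.53, 0.77, 0.76])]
50 70 1 [(np.float64(0.11), [1.16, 1.25, -0.26, 1.6, -0.99, 1.15, -1.98])]
50 70 -1 [(np.float64(0.53), [1.4, 1.37, -0.68, 1.58, -0.57, 0.89, 0.84])]
```

```bash
cat > plan.py <<'E'
from h import *
import json
from ikm import *
def cur():
    s=read_state(); return np.array(s["eef_pos"]),Ro.from_euler('xyz',s["tool_rot"]),np.array(s["qpos"])
def plan(p1,R1,n,hand,start=None,dec=0,show=True):
    p0,R0=start if start else cur()[:2]
    R1=R1 if isinstance(R1,Ro) else Ro.from_matrix(R1)
    rows=[];p,R=np.array(p0,float),R0
    for k in range(n):
        rv=(R.inv()*R1).as_rotvec(degrees=True)/(n-k)
        dp=R.inv().apply((np.array(p1)-p)/(n-k))
        s=np.round(dp,dec);t=np.round(rv,dec)
        p=p+R.apply(s);R=R*Ro.from_rotvec(t,degrees=True)
        rows.append({"slide":[float(a) for a in s],"turn":[float(a) for a in t],"hand":hand})
    if show:
        for i in range(0,n,5): print(json.dumps(rows[i:i+5]))
        print("end err",(p-p1).round(1),round((R.inv()*R1).magnitude()*57.3,1),"end",p.round(1))
    return p,R
E
python3 - <<'E'
from plan import *
p,R,q=cur(); print(p,q.round(2))
fp,fR=fk(q); print("fk err",fp-p)
d,x=dirs(-100,70); R1=tool(d,x)
rv=(R.inv()*Ro.from_matrix(R1)).as_rotvec(degrees=True); print(rv,np.linalg.norm(rv))
via=np.array([480,-230,230.])
pv=plan(via,R1,9,85)
plan(np.array([531,-228,76.])+19*d,R1,4,85,start=pv)
# IK path
qq=q
for f in np.linspace(0,1,6):
    Rf=(R*Ro.from_rotvec(rv*f,degrees=True)).as_matrix(); qq,e,er=ik(p+(via-p)*f,Rf,qq); print(round(e,1),round(er,1),qq.round(2))
E
```

```text
[ 350.20318483 -462.06807358  247.88027444] [ 0.87  0.38 -0.03  2.    0.1   0.45  0.01]
fk err [ 0.09940712  0.16715647 -0.28718945]
[-58.80024925   6.13757967 -38.48162861] 70.54059070156346
[{"slide": [-7.0, -29.0, -2.0], "turn": [-7.0, 1.0, -4.0], "hand": 85}, {"slide": [-5.0, -29.0, -6.0], "turn": [-6.0, 1.0, -4.0], "hand": 85}, {"slide": [-3.0, -28.0, -9.0], "turn": [-7.0, 1.0, -4.0], "hand": 85}, {"slide": [-1.0, -27.0, -12.0], "turn": [-6.0, 1.0, -4.0], "hand": 85}, {"slide": [1.0, -25.0, -15.0], "turn": [-6.0, 1.0, -5.0], "hand": 85}]
[{"slide": [3.0, -24.0, -17.0], "turn": [-7.0, 0.0, -5.0], "hand": 85}, {"slide": [5.0, -21.0, -20.0], "turn": [-6.0, 1.0, -4.0], "hand": 85}, {"slide": [7.0, -18.0, -22.0], "turn": [-7.0, 0.0, -5.0], "hand": 85}, {"slide": [8.0, -15.0, -25.0], "turn": [-6.0, 1.0, -4.0], "hand": 85}]
end err [-0.   0.3  0.5] 0.5 end [ 480.  -229.7  230.5]
[{"slide": [12.0, -37.0, 16.0], "turn": [-0.0, -0.0, -0.0], "hand": 85}, {"slide": [12.0, -37.0, 16.0], "turn": [-0.0, -0.0, -0.0], "hand": 85}, {"slide": [13.0, -37.0, 16.0], "turn": [-0.0, -0.0, -0.0], "hand": 85}, {"slide": [12.0, -37.0, 15.0], "turn": [-0.0, -0.0, -0.0], "hand": 85}]
end err [-0.4  0.1  0.4] 0.5 end [ 527.5 -245.5   69.9]
0.0 0.0 [ 0.87  0.38 -0.03  2.    0.1   0.45  0.01]
0.0 0.0 [ 0.35  0.38  0.32  2.1   0.48  0.42 -0.45]
0.0 0.0 [-0.06  0.46  0.53  2.14  0.77  0.5  -0.81]
0.0 0.0 [-0.31  0.6   0.6   2.13  0.87  0.66 -0.99]
0.0 0.0 [-0.47  0.76  0.59  2.07  0.88  0.83 -1.03]
0.0 0.0 [-0.58  0.91  0.57  1.99  0.86  1.01 -1.01]
```

Request:
play_rows([
  {"slide": [-7,-29,-2],"turn": [-7,1,-4],"hand": 85},
  {"slide": [-5,-29,-6],"turn": [-6,1,-4],"hand": 85},
  {"slide": [-3,-28,-9],"turn": [-7,1,-4],"hand": 85},
  {"slide": [-1,-27,-12],"turn": [-6,1,-4],"hand": 85},
  {"slide": [1,-25,-15],"turn": [-6,1,-5],"hand": 85},
])

```text
clock: 1.52
eef_pos: [413.8, -351.7, 243.7]
tool_rot: [2.503, -0.25, -0.426]
force: [1.1, -0.3, -1.1]
width: 85.1
```

```bash
python3 - <<'E'
from plan import *
p,R,q=cur(); print(p,q.round(2),fk(q)[0]-p)
d,x=dirs(-100,70); R1=tool(d,x)
plan(np.array([480,-230,230.]),R1,5,85)
E
```

```text
[ 413.83638856 -351.6528185   243.69446363] [-0.19  0.53  0.62  2.12  0.76  0.53 -0.83] [ 8.95471603 -1.07079531 -5.62553088]
[{"slide": [1.0, -24.0, -14.0], "turn": [-6.0, 1.0, -4.0], "hand": 85}, {"slide": [3.0, -22.0, -16.0], "turn": [-6.0, 1.0, -4.0], "hand": 85}, {"slide": [5.0, -20.0, -19.0], "turn": [-6.0, 0.0, -4.0], "hand": 85}, {"slide": [6.0, -18.0, -20.0], "turn": [-7.0, 0.0, -4.0], "hand": 85}, {"slide": [8.0, -15.0, -23.0], "turn": [-6.0, 1.0, -4.0], "hand": 85}]
end err [-0.   0.2 -0.1] 0.4 end [ 480.  -229.8  229.9]
```

Request:
play_rows([
  {"slide": [1,-24,-14],"turn": [-6,1,-4],"hand": 85},
  {"slide": [3,-22,-16],"turn": [-6,1,-4],"hand": 85},
  {"slide": [5,-20,-19],"turn": [-6,0,-4],"hand": 85},
  {"slide": [6,-18,-20],"turn": [-7,0,-4],"hand": 85},
  {"slide": [8,-15,-23],"turn": [-6,1,-4],"hand": 85},
])

```text
clock: 2.15
eef_pos: [480.6, -229.3, 229.1]
tool_rot: [1.924, -0.004, -0.177]
force: [0.7, -0.9, 0.6]
width: 85.0
```

```bash
python3 - <<'E'
from plan import *
p,R,q=cur(); print(p,q.round(3).tolist(),fk(q)[0]-p)
d,x=dirs(-100,70); R1=tool(d,x)
plan(np.array([531,-228,76.])+19*d,R1,5,85)
img,dd=get_image("wrist"); cv2.imwrite("pics/w1.png",img); np.save("w1d.npy",dd)
c=calibration("wrist"); print(proj("wrist",[515,-321,33],c),proj("wrist",[515,-321,66],c),proj("wrist",[515,-321,0],c))
E
```

```text
[ 480.63444092 -229.30590199  229.09620342] [-0.612, 0.952, 0.629, 1.97, 0.812, 0.963, -0.972] [ 6.8080783   1.26535347 -9.10717565]
[{"slide": [10.0, -29.0, 13.0], "turn": [-0.0, 0.0, -0.0], "hand": 85}, {"slide": [10.0, -30.0, 12.0], "turn": [-0.0, 0.0, -0.0], "hand": 85}, {"slide": [10.0, -29.0, 13.0], "turn": [-0.0, 0.0, -0.0], "hand": 85}, {"slide": [9.0, -30.0, 12.0], "turn": [-0.0, 0.0, -0.0], "hand": 85}, {"slide": [10.0, -29.0, 13.0], "turn": [-0.0, 0.0, -0.0], "hand": 85}]
end err [ 0.2 -0.5  0.1] 0.4 end [ 528.1 -246.1   69.6]
[372.25882412  16.39736955] [372.44565661  54.47939025] [372.07388705 -21.2983072 ]
```

View pics/w1.png

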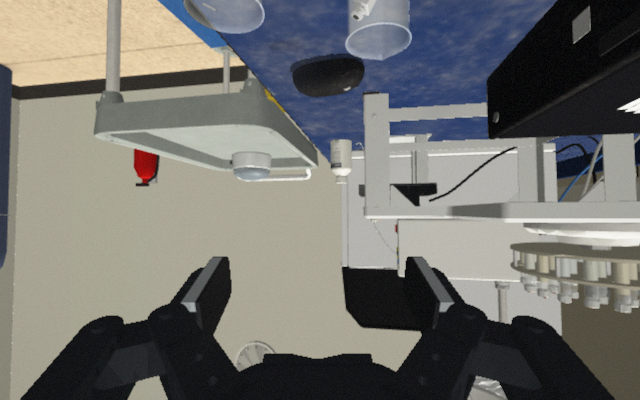

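```bash
python3 - <<'E'
from plan import *
img=cv2.imread("pics/w1.png"); crop(img,330,0,430,75,7,"w1c.png")
c=calibration("wrist"); print((-c["R"].T@c["t"]).round(1))
for X in ([515-26,-321,66],[515+26,-321,66],[515,-347,66],[515,-295,66]): print(proj("wrist",X,c).round(1))
for uv in ((378.5,40),): print(ray("wrist",*uv,66,c).round(1))
d=np.load("w1d.npy"); print(d[0:60:6,360:400:5].round(0))
E
```

```text
[510.9 -65.7 199.2]
[341.7  57. ]
[404.3  51.9]
[372.1  68.8]
[372.9  37. ]
[ 519.3 -299.8   66. ]
[[230. 226. 226. 223. 223. 223. 223. 225.]
 [231. 227. 225. 225. 224. 224. 225. 226.]
 [229. 229. 225. 225. 223. 224. 223. 225.]
 [231. 227. 226. 223. 223. 223. 224. 226.]
 [230. 227. 224. 223. 222. 222. 222. 224.]
 [268. 269. 271. 272. 271. 269. 266. 263.]
 [268. 268. 271. 272. 271. 271. 266. 263.]
 [268. 270. 271. 272. 272. 269. 265. 261.]
 [268. 270. 270. 272. 272. 270. 266. 263.]
 [269. 269. 272. 271. 273. 270. 268. 265.]]
```

View pics/w1c.png

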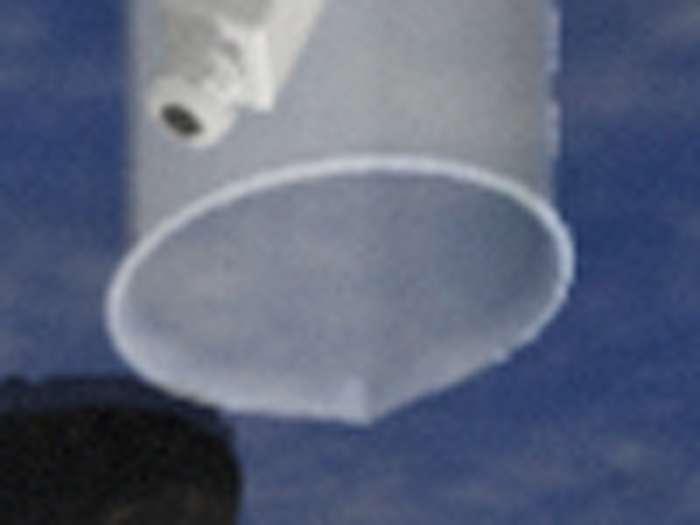

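```bash
python3 - <<'E'
from plan import *
p,R,q=cur(); print(p,read_state()["qd"].round(3))
c=calibration("wrist"); img,d=get_image("wrist"); c2=calibration("wrist"); print(np.abs(c["t"]-c2["t"]).max())
cv2.imwrite("pics/w2.png",img)
pts=[]
for v in range(0,26,2):
    for u in range(345,412,2):
        if 200<d[v,u]<240: pts.append(depthpt("wrist",u,v,d[v,u],c))
pts=np.array(pts); print(len(pts),pts.min(0),pts.max(0))
f=lambda a: np.hypot(pts[:,0]-a[0],pts[:,1]-a[1])-26
r=least_squares(f,[515,-321],loss='soft_l1'); print(r.x, np.abs(f(r.x)).mean())
f=lambda a: np.hypot(pts[:,0]-a[0],pts[:,1]-a[1])-a[2]
r=least_squares(f,[515,-321,26],loss='soft_l1'); print(r.x, np.abs(f(r.x)).mean())
print(proj("wrist",[515,-321,66],c))
E
```

```text
[ 483.93322727 -223.8405059   224.00954965] [ 0.022 -0.058 -0.012  0.039 -0.007 -0.129 -0.013]
0.25537066834749567
318 [ 499.68185366 -307.19196972   31.72057839] [ 537.14631403 -292.26555308   56.98967362]
[ 515.572212 -320.475537] 0.504439832566322
[ 515.87387117 -318.53706506   24.23428811] 0.45511741401853234
[372.44565661  54.47939025]
```

```bash
python3 - <<'E'
from plan import *
p,R,q=cur(); print(p,fk(q)[0],R.as_matrix().round(3).tolist(),q.round(4).tolist())
c=calibration("wrist"); o=-c["R"].T@c["t"]
print("cam in tool",R.inv().apply(o-p), "cam R in tool",(R.inv()*Ro.from_matrix(c["R"].T)).as_rotvec(degrees=True))
E
grep -n . /dev/null; python3 - <<'E'
import numpy as np
from scipy.spatial.transform import Rotation as Ro
# initial
R=Ro.from_euler('xyz',[3.14157047,1.95802852e-03,-1.18599818]);p=np.array([243.78593846,-601.84648333,230.3725723])
Rc=np.array([[0.3745,-0.9272,-0.0016],[-0.8813,-0.3565,0.3102],[-0.2882,-0.1148,-0.9507]]);t=np.array([-650.1,-39.9,380.9])
print(R.inv().apply(-Rc.T@t-p),(R.inv()*Ro.from_matrix(Rc.T)).as_rotvec(degrees=True))
E
```

```text
[ 482.69496438 -225.76112272  225.09911622] [ 489.40682527 -224.47196893  216.03206447] [[0.986, -0.059, -0.157], [-0.168, -0.345, -0.923], [0.001, 0.937, -0.35]] [-0.615, 0.9561, 0.624, 1.9686, 0.8114, 0.9599, -0.9726]
cam in tool [   0.5594141   -79.0153228  -141.79285796] cam R in tool [-1.80625869e+01 -5.48790719e-02  5.82912745e-03]
[   1.11844088  -79.57938493 -143.09010732] [-1.80701637e+01  1.28466418e-02  5.58598507e-02]
```

Request:
play_rows([
  {"slide": [0,0,0],"turn": [0,0,0],"hand": 85},
  {"slide": [0,0,0],"turn": [0,0,0],"hand": 85},
])

```text
clock: 2.5
eef_pos: [478.2, -232.3, 231.0]
tool_rot: [1.927, -0.007, -0.183]
force: [0.9, -0.2, -0.5]
width: 84.6
```

```bash
python3 - <<'E'
from plan import *
p,R,q=cur(); print(p,fk(q)[0],q.round(4).tolist(),R.as_euler('xyz'))
c=calibration("wrist"); img,d=get_image("wrist")
o=-c["R"].T@c["t"]
print("cam in tool",R.inv().apply(o-p))
cv2.imwrite("pics/w3.png",img); crop(img,330,0,430,75,7,"w3c.png"); print(proj("wrist",[515,-321,66],c))
E
```

```text
[ 478.23873884 -232.29514865  230.98289433] [ 485.12318883 -231.04437609  221.87949384] [-0.6079, 0.9469, 0.6324, 1.9737, 0.8124, 0.9607, -0.9727] [ 1.92742798 -0.00740898 -0.18300608]
cam in tool [   0.57047294  -79.06213465 -141.81190758]
[379.48178196  39.322056  ]
```

View pics/w3c.png

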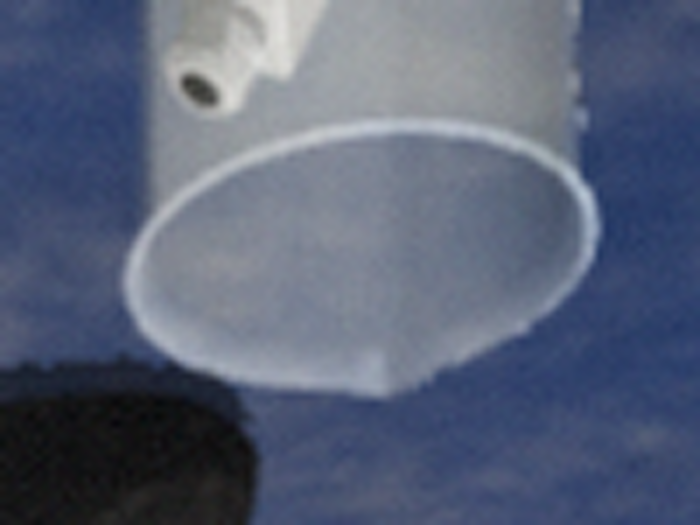

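```bash
python3 - <<'E'
import numpy as np
import kin
from kin import Z,Y
from scipy.optimize import least_squares
D=[([1.12018258,0.62934941,0.03843395,1.51841259,-0.02700028,0.99630659,-0.02002089],[243.78593846,-601.84648333,230.3725723]),
([1.2601,0.5884,-0.165,1.6179,-0.2125,0.9521,0.2397],[303.7796,-536.1335,238.0104]),
([0.8738,0.3763,-0.026,2.0006,0.0977,0.451,0.0059],[350.2032,-462.0681,247.8803]),
([-0.612, 0.952, 0.629, 1.97, 0.812, 0.963, -0.972],[480.63,-229.3,229.1]),
([-0.615, 0.9561, 0.624, 1.9686, 0.8114, 0.9599, -0.9726],[482.69496438,-225.76112272,225.09911622]),
([-0.6079, 0.9469, 0.6324, 1.9737, 0.8124, 0.9607, -0.9727],[478.2387,-232.295,230.98])]
rows=[];b=[]
for q,p in D:
    z=Z(-q[0]);z2=z@Y(q[1]);A=z2@Z(-q[2]);A4=A@Y(q[3]);B=A4@Z(-q[4]);C=B@Y(q[5])
    rows.append(np.column_stack([[0,0,1],A[:,2],B[:,2],C[:,2],z[:,1],A[:,1],B[:,1]])); b.append(p)
M=np.vstack(rows);b=np.hstack(b)
for cols in ([0,1,2,3,4],[0,1,2,3,4,5],[0,1,2,3,5],[0,1,2,3,4,5,6]):
    x=np.linalg.lstsq(M[:,cols],b,rcond=None)[0]; print(cols,x.round(1),(M[:,cols]@x-b).round(1))
E
```

```text
[0, 1, 2, 3, 4] [341.6 558.8 379.  355.6 -25.5] [ 1.4  3.2  0.9  1.5  5.8  3.1  1.2  2.2  2.2  2.5 -1.5 -2.2  2.4 -1.6
 -2.   2.5 -1.6 -2.1]
[0, 1, 2, 3, 4, 5] [335.8 559.6 381.8 350.2 -11.6 -16.5] [ 0.   0.  -0.1 -0.  -0.   0.  -0.  -0.   0.1 -0.   0.1 -0.1 -0.  -0.1
  0.  -0.  -0.1  0. ]
[0, 1, 2, 3, 5] [331.9 560.5 384.  347.  -28.7] [ 0.3 -2.2 -1.   0.4 -4.2 -2.5  0.4 -1.3 -1.7 -2.3  1.7  1.6 -2.3  1.5
  1.7 -2.4  1.5  1.8]
[0, 1, 2, 3, 4, 5, 6] [ 3.363e+02  5.591e+02  3.821e+02  3.500e+02 -1.150e+01 -1.620e+01
 -3.000e-01] [-0.   0.   0.  -0.   0.  -0.   0.  -0.   0.   0.   0.1 -0.1 -0.  -0.
  0.  -0.  -0.1  0. ]
```

```bash
python3 - <<'E'
s=open('kin.py').read()
s=s.replace("P=[335.2,559.4,382.9,349.0,-27.9]","P=[335.8,559.6,381.8,350.2,-11.6,-16.5]").replace("+z[:,1]*P[4]","+z[:,1]*P[4]+A[:,1]*P[5]")
open('kin.py','w').write(s)
E
python3 - <<'E'
from plan import *
p,R,q=cur(); print(p,fk(q)[0]-p)
d,x=dirs(-100,70); R1=tool(d,x); g=np.array([515.5,-320.5,42])
pv=plan(g-90*d+19*d,R1,5,85,start=(np.array([480,-230,230.]),R),dec=0)
plan(g+19*d,R1,5,85,start=pv)
print("pre",g-90*d+19*d,"end",g+19*d)
print(ik(g-71*d,R1,q)[0].round(2),ik(g+19*d,R1,q)[0].round(2))
E
```

```text
[ 478.30315504 -232.27071448  230.97502493] [-0.01515067 -0.14349516  0.02423654]
[{"slide": [10.0, -30.0, 14.0], "turn": [-0.0, 0.0, -0.0], "hand": 85}, {"slide": [10.0, -30.0, 15.0], "turn": [-0.0, 0.0, -0.0], "hand": 85}, {"slide": [10.0, -29.0, 14.0], "turn": [-0.0, 0.0, -0.0], "hand": 85}, {"slide": [10.0, -30.0, 15.0], "turn": [-0.0, 0.0, -0.0], "hand": 85}, {"slide": [10.0, -29.0, 14.0], "turn": [-0.0, 0.0, -1.0], "hand": 85}]
end err [ 0.4 -0.   0.3] 0.7 end [ 527.5 -254.8   66.6]
[{"slide": [0.0, 0.0, 18.0], "turn": [-0.0, 0.0, 0.0], "hand": 85}, {"slide": [0.0, 0.0, 18.0], "turn": [-0.0, 0.0, 0.0], "hand": 85}, {"slide": [0.0, 0.0, 18.0], "turn": [-0.0, 0.0, 0.0], "hand": 85}, {"slide": [0.0, 0.0, 18.0], "turn": [-0.0, 0.0, 0.0], "hand": 85}, {"slide": [0.0, 0.0, 18.0], "turn": [-0.0, 0.0, 0.0], "hand": 85}]
end err [ 0.   0.3 -0.4] 0.7 end [ 512.4 -337.8   35.1]
pre [ 527.08548969 -254.79542293   66.28343018] end [ 512.39965769 -338.08291499   35.50161728]
[-0.51  1.27  0.57  1.8   0.78  0.86 -1.08] [-0.41  1.35  0.63  1.83  0.89  0.7  -1.17]
```

Request:
play_rows([
  {"slide": [10,-30,14],"turn": [0,0,0],"hand": 85},
  {"slide": [10,-30,15],"turn": [0,0,0],"hand": 85},
  {"slide": [10,-29,14],"turn": [0,0,0],"hand": 85},
  {"slide": [10,-30,15],"turn": [0,0,0],"hand": 85},
  {"slide": [10,-29,14],"turn": [0,0,-1],"hand": 85},
])

```text
clock: 3.18
eef_pos: [526.6, -256.8, 66.3]
tool_rot: [1.928, 0.009, -0.176]
force: [-0.2, 0.9, 0.4]
width: 84.9
```

Request:
play_rows([
  {"slide": [0,0,0],"turn": [0,0,0],"hand": 85},
  {"slide": [0,0,0],"turn": [0,0,0],"hand": 85},
  {"slide": [0,0,0],"turn": [0,0,0],"hand": 85},
])

```text
clock: 3.55
eef_pos: [526.6, -255.8, 68.2]
tool_rot: [1.927, 0.008, -0.175]
force: [-0.9, 0.9, 0.8]
width: 84.9
```

```bash
python3 - <<'E'
from plan import *
p,R,q=cur(); print(p,q.round(2),R.as_matrix().round(3).tolist())
img,d=get_image("side"); crop(img,260,180,420,380,3.5,"s4.png") if 0 else cv2.imwrite("pics/s4.png",cv2.resize(img[200:390,250:450],None,fx=3,fy=3))
c=calibration("wrist");img,d=get_image("wrist"); cv2.imwrite("pics/w4.png",img)
E
```

```text
[ 526.5856505  -255.75891389   68.15560469] [-0.5   1.26  0.56  1.8   0.79  0.86 -1.07] [[0.985, -0.053, -0.166], [-0.174, -0.345, -0.922], [-0.008, 0.937, -0.349]]
```

View pics/s4.png

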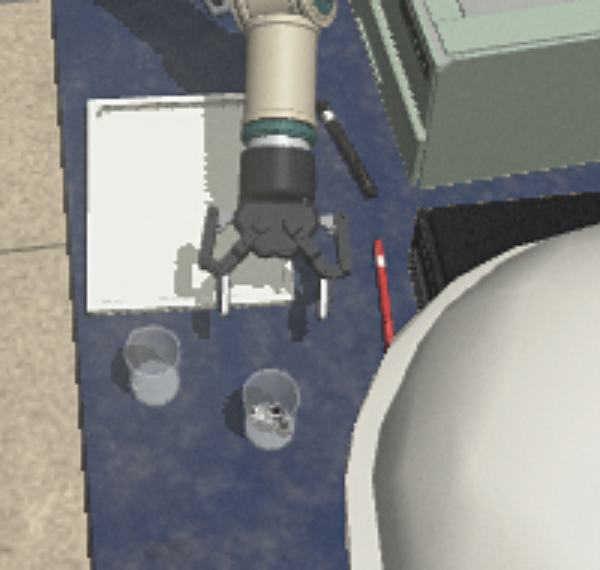

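View pics/w4.png

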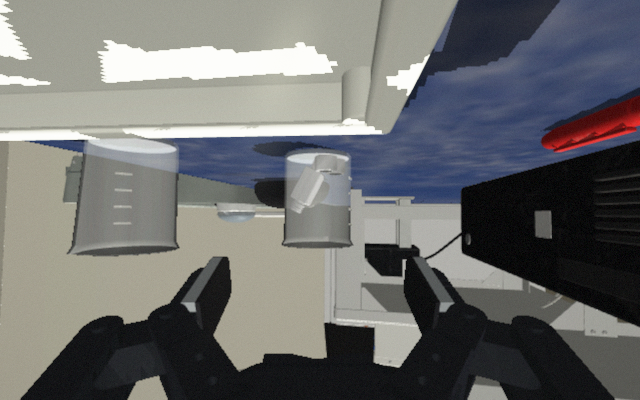

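The beaker (wrist view ~(318,198), upside down) lies centred between the pads (centre column ~317); the side view shows clear space. Advancing.

Request:
play_rows([
  {"slide": [0,0,18],"turn": [0,0,0],"hand": 85},
  {"slide": [0,0,18],"turn": [0,0,0],"hand": 85},
  {"slide": [0,0,18],"turn": [0,0,0],"hand": 85},
  {"slide": [0,0,18],"turn": [0,0,0],"hand": 85},
  {"slide": [0,0,17],"turn": [0,0,0],"hand": 85},
])

```text
clock: 4.28
eef_pos: [511.2, -339.2, 34.9]
tool_rot: [1.927, 0.011, -0.175]
force: [1.2, 0.7, 0.4]
width: 84.9
```

Request:
play_rows([
  {"slide": [0,0,0],"turn": [0,0,0],"hand": 85},
  {"slide": [0,0,0],"turn": [0,0,0],"hand": 85},
])

```text
clock: 4.53
eef_pos: [512.0, -337.4, 35.1]
tool_rot: [1.928, 0.01, -0.173]
force: [0.6, -0.7, -1.1]
width: 85.2
```

```bash
python3 - <<'E'
from plan import *
p,R,q=cur(); print(p,q.round(2),"grasp pt",p-19*R.as_matrix()[:,2])
c=calibration("wrist");img,d=get_image("wrist"); cv2.imwrite("pics/w5.png",img)
E
```

```text
[ 512.04324082 -337.43483893   35.09651759] [-0.41  1.35  0.63  1.83  0.89  0.7  -1.15] grasp pt [ 515.18401468 -319.9106901    41.73276258]
```

View pics/w5.png

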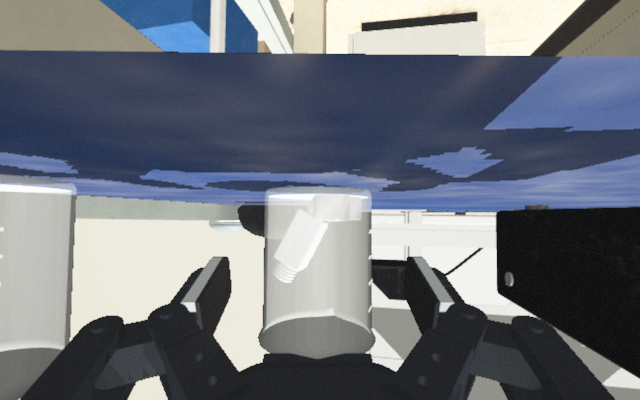

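Request:
play_rows([
  {"slide": [0,0,0],"turn": [0,0,0],"hand": 60},
  {"slide": [0,0,0],"turn": [0,0,0],"hand": 45},
  {"slide": [0,0,0],"turn": [0,0,0],"hand": 45},
  {"slide": [0,0,0],"turn": [0,0,0],"hand": 45},
  {"slide": [0,0,0],"turn": [0,0,0],"hand": 45},
])

```text
clock: 5.2
eef_pos: [511.9, -337.7, 35.7]
tool_rot: [1.927, 0.01, -0.174]
force: [0.5, 1.7, 3.6]
width: 49.5
```

```bash
python3 - <<'E'
from plan import *
s=read_state();p,R,q=cur(); print(p,s["width"],s["force"],"grasp pt",p-19*R.as_matrix()[:,2])
img,d=get_image("side"); cv2.imwrite("pics/s5.png",cv2.resize(img[200:390,250:450],None,fx=3,fy=3))
E
```

```text
[ 511.94596974 -337.67782901   35.6895402 ] 49.49839944658047 [0.47426551 1.72334666 3.55433043] grasp pt [ 515.09104395 -320.14893079   42.31118919]
```

View pics/s5.png

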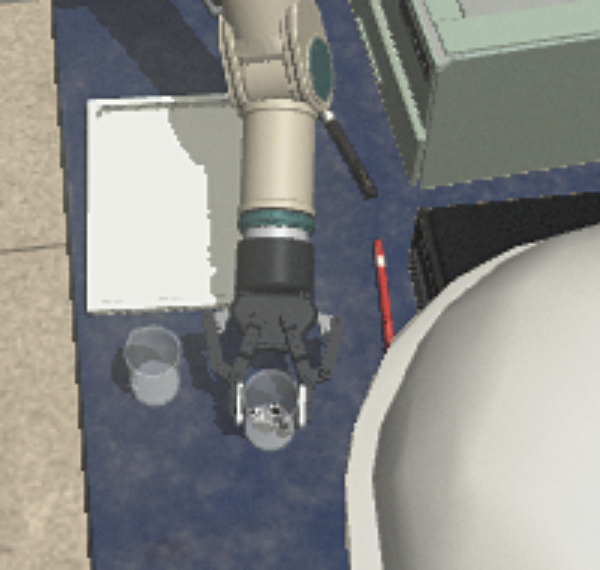

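Request:
play_rows([
  {"slide": [0,5,-2],"turn": [0,0,0],"hand": 45},
  {"slide": [0,14,-5],"turn": [0,0,0],"hand": 45},
  {"slide": [0,19,-7],"turn": [0,0,0],"hand": 45},
  {"slide": [0,19,-7],"turn": [0,0,0],"hand": 45},
  {"slide": [0,14,-5],"turn": [0,0,0],"hand": 45},
])

```text
clock: 5.88
eef_pos: [512.5, -338.5, 113.0]
tool_rot: [1.927, 0.009, -0.175]
force: [-0.3, 0.0, -1.3]
width: 49.4
```

```bash
python3 - <<'E'
from plan import *
s=read_state();p,R,q=cur(); print(p,s["width"],s["force"],q.round(2))
np.savez("lift.npz",p=p,r=R.as_matrix())
img,d=get_image("side"); cv2.imwrite("pics/s6.png",cv2.resize(img[200:390,250:450],None,fx=3,fy=3))
# pour IK
R0=R.as_matrix()
d0,x0=dirs(-100,70); b=R.inv().apply([0,0,1]); print("beaker axis in tool",b)
for az in (-100,-80,-60):
 for t in (70,80,90):
  for sgn in (1,-1):
   for phi in (110,120,130):
    d,x=dirs(az,t); Rt=Ro.from_matrix(tool(d,x))*Ro.from_rotvec([0,0,sgn*phi],degrees=True)
    up=Rt.apply(b); 
    S=multi(np.array([450,-110,90.])+19*d,Rt.as_matrix()) if phi==120 else []
    print(az,t,sgn*phi,"tilt",np.degrees(np.arccos(up[2])).round(0),"mouth az",np.degrees(np.arctan2(up[1],up[0])).round(0),[(round(m,2),qq.round(2).tolist()) for m,qq in S[:1]])
E
```

```text
[ 512.54682161 -338.50300256  113.04184488] 49.41452388273751 [-0.29976008  0.04135083 -1.26311185] [-0.42  1.21  0.66  1.88  0.9   0.73 -1.06]
beaker axis in tool [-0.00881345  0.9370774  -0.34901041]
-100 70 110 tilt 101.0 mouth az 143.0 []
-100 70 120 tilt 109.0 mouth az 139.0 [(np.float64(0.39), [-0.18, 1.14, -0.37, 1.92, 1.09, 1.56, 2.55])]
-100 70 130 tilt 117.0 mouth az 133.0 []
-100 70 -110 tilt 100.0 mouth az 16.0 []
-100 70 -120 tilt 108.0 mouth az 21.0 [(np.float64(0.54), [-0.33, 1.12, -0.15, 1.93, 1.01, 1.39, 0.54])]
-100 70 -130 tilt 116.0 mouth az 26.0 []
-100 80 110 tilt 105.0 mouth az 145.0 []
-100 80 120 tilt 114.0 mouth az 142.0 [(np.float64(0.31), [-0.25, 1.24, -0.3, 1.86, 1.06, 1.67, 2.53])]
-100 80 130 tilt 123.0 mouth az 138.0 []
-100 80 -110 tilt 104.0 mouth az 14.0 []
-100 80 -120 tilt 113.0 mouth az 17.0 [(np.float64(0.6), [-0.53, 1.23, 0.12, 1.87, 0.88, 1.34, 0.64])]
-100 80 -130 tilt 122.0 mouth az 22.0 []
-100 90 110 tilt 109.0 mouth az 148.0 []
-100 90 120 tilt 118.0 mouth az 147.0 [(np.float64(0.26), [-1.08, 1.75, 1.06, 1.81, 0.01, 0.96, -2.63])]
-100 90
[... 1535 characters left out ...]
, [-0.11, 1.32, -0.67, 2.44, 1.61, 1.92, 0.08])]
-60 70 -130 tilt 116.0 mouth az 66.0 []
-60 80 110 tilt 105.0 mouth az -175.0 []
-60 80 120 tilt 114.0 mouth az -178.0 []
-60 80 130 tilt 123.0 mouth az 178.0 []
-60 80 -110 tilt 104.0 mouth az 54.0 []
-60 80 -120 tilt 113.0 mouth az 57.0 [(np.float64(0.09), [-0.36, 1.36, -0.34, 2.38, 1.56, 1.75, -0.04])]
-60 80 -130 tilt 122.0 mouth az 62.0 []
-60 90 110 tilt 109.0 mouth az -172.0 []
-60 90 120 tilt 118.0 mouth az -173.0 []
-60 90 130 tilt 128.0 mouth az -176.0 []
-60 90 -110 tilt 108.0 mouth az 52.0 []
-60 90 -120 tilt 117.0 mouth az 53.0 [(np.float64(0.17), [-0.44, 1.46, -0.24, 2.3, 1.48, 1.8, -0.1])]
-60 90 -130 tilt 127.0 mouth az 56.0 []
```

View pics/s6.png

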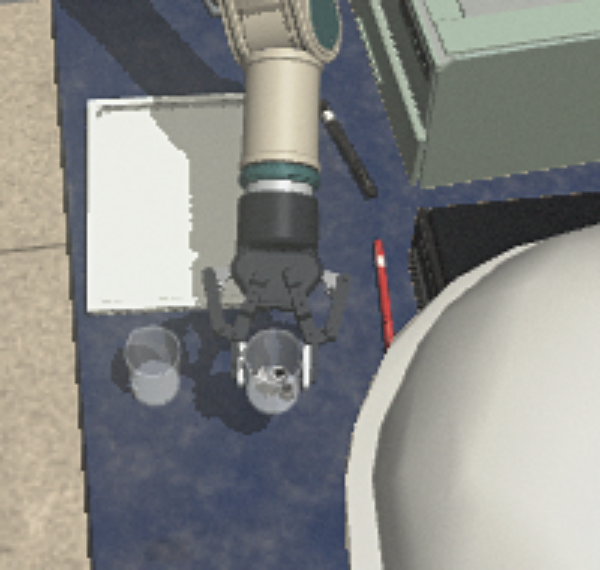

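```bash
python3 - <<'E'
from plan import *
p,R,q=cur()
d,x=dirs(-80,80); R1=tool(d,x); g1=np.array([435,-130,115.])
pv=plan(g1+19*d,R1,9,45)
qq=q
for f in np.linspace(0,1,5):
    rv=(R.inv()*Ro.from_matrix(R1)).as_rotvec(); qq,e,er=ik(p+(g1+19*d-p)*f,(R*Ro.from_rotvec(rv*f)).as_matrix(),qq,w=.02); print(round(e,1),round(er,1),qq.round(2))
g2=np.array([435,-130,80.])
for f in np.linspace(0,1,7):
    Rt=Ro.from_matrix(R1)*Ro.from_rotvec([0,0,-125*f],degrees=True)
    gg=g1+(g2-g1)*f
    qq,e,er=ik(gg+19*d,Rt.as_matrix(),qq,w=.02); print(round(-125*f),round(e,1),round(er,1),qq.round(2))
E
```

```text
[{"slide": [-12.0, -7.0, -18.0], "turn": [-1.0, 2.0, -1.0], "hand": 45}, {"slide": [-11.0, -7.0, -19.0], "turn": [-1.0, 2.0, -0.0], "hand": 45}, {"slide": [-10.0, -7.0, -19.0], "turn": [-1.0, 2.0, -1.0], "hand": 45}, {"slide": [-10.0, -7.0, -19.0], "turn": [-1.0, 2.0, -0.0], "hand": 45}, {"slide": [-9.0, -6.0, -20.0], "turn": [-1.0, 2.0, -1.0], "hand": 45}]
[{"slide": [-8.0, -6.0, -20.0], "turn": [-1.0, 2.0, -0.0], "hand": 45}, {"slide": [-7.0, -6.0, -21.0], "turn": [-1.0, 2.0, -1.0], "hand": 45}, {"slide": [-7.0, -5.0, -21.0], "turn": [-2.0, 3.0, -0.0], "hand": 45}, {"slide": [-5.0, -4.0, -22.0], "turn": [-1.0, 2.0, -1.0], "hand": 45}]
end err [0.5 0.1 0.4] 0.6 end [ 438.7 -148.4  112.1]
0.0 0.0 [-0.42  1.2   0.66  1.88  0.9   0.74 -1.06]
0.0 0.0 [-0.57  1.25  0.69  2.    0.96  0.68 -1.21]
0.0 0.0 [-0.71  1.29  0.71  2.09  1.    0.64 -1.34]
0.0 0.0 [-0.85  1.34  0.7   2.17  1.02  0.63 -1.44]
0.0 0.0 [-0.99  1.38  0.66  2.22  1.01  0.65 -1.51]
0 0.0 0.0 [-0.99  1.38  0.66  2.22  1.01  0.65 -1.51]
-21 0.0 0.0 [-0.95  1.36  0.59  2.21  1.06  0.72 -1.22]
-42 0.0 0.0 [-0.9   1.34  0.52  2.2   1.1   0.79 -0.9 ]
-62 0.0 0.0 [-0.86  1.32  0.45  2.2   1.13  0.85 -0.58]
-83 0.0 0.0 [-0.82  1.32  0.39  2.19  1.16  0.91 -0.26]
-104 0.0 0.0 [-0.78  1.31  0.34  2.18  1.18  0.96  0.08]
-125 0.0 0.0 [-0.75  1.31  0.29  2.17  1.19  1.01  0.41]
```

```bash
python3 - <<'E'
from plan import *
d,x=dirs(-80,80); R1=tool(d,x); g1=np.array([440,-145,112.])
pv=plan(g1+19*d,R1,10,45)
E
```

```text
[{"slide": [-10.0, -6.0, -15.0], "turn": [-1.0, 2.0, -0.0], "hand": 45}, {"slide": [-9.0, -6.0, -15.0], "turn": [-1.0, 2.0, -1.0], "hand": 45}, {"slide": [-9.0, -6.0, -16.0], "turn": [-1.0, 2.0, -0.0], "hand": 45}, {"slide": [-8.0, -6.0, -16.0], "turn": [-1.0, 2.0, -1.0], "hand": 45}, {"slide": [-8.0, -5.0, -16.0], "turn": [-1.0, 2.0, -0.0], "hand": 45}]
[{"slide": [-7.0, -5.0, -17.0], "turn": [-1.0, 2.0, -1.0], "hand": 45}, {"slide": [-6.0, -5.0, -17.0], "turn": [-1.0, 2.0, -0.0], "hand": 45}, {"slide": [-6.0, -5.0, -18.0], "turn": [-1.0, 2.0, -1.0], "hand": 45}, {"slide": [-5.0, -4.0, -18.0], "turn": [-1.0, 2.0, -0.0], "hand": 45}, {"slide": [-4.0, -4.0, -17.0], "turn": [-1.0, 1.0, -1.0], "hand": 45}]
end err [-0.1 -0.4  0.4] 0.5 end [ 443.1 -163.8  109.1]
```

Request:
play_rows([
  {"slide": [-10,-6,-15],"turn": [-1,2,0],"hand": 45},
  {"slide": [-9,-6,-15],"turn": [-1,2,-1],"hand": 45},
  {"slide": [-9,-6,-16],"turn": [-1,2,0],"hand": 45},
  {"slide": [-8,-6,-16],"turn": [-1,2,-1],"hand": 45},
  {"slide": [-8,-5,-16],"turn": [-1,2,0],"hand": 45},
])

```text
clock: 6.55
eef_pos: [477.5, -250.0, 107.8]
tool_rot: [1.84, -0.01, 0.005]
force: [0.8, -1.1, -1.4]
width: 49.4
```

Request:
play_rows([
  {"slide": [-7,-5,-17],"turn": [-1,2,-1],"hand": 45},
  {"slide": [-6,-5,-17],"turn": [-1,2,0],"hand": 45},
  {"slide": [-6,-5,-18],"turn": [-1,2,-1],"hand": 45},
  {"slide": [-5,-4,-18],"turn": [-1,2,0],"hand": 45},
  {"slide": [-4,-4,-17],"turn": [-1,1,-1],"hand": 45},
])

```text
clock: 7.18
eef_pos: [442.6, -162.2, 105.5]
tool_rot: [1.751, 0.006, 0.169]
force: [-0.2, 0.2, -0.8]
width: 49.4
```

```bash
python3 - <<'E'
from plan import *
s=read_state();p,R,q=cur(); print(p,p-19*R.as_matrix()[:,2],s["width"],s["force"],q.round(2),R.as_matrix().round(2).tolist())
img,d=get_image("side"); cv2.imwrite("pics/s7.png",img)
E
```

```text
[ 442.60109713 -162.16689284  105.49423176] [ 439.46999993 -143.74021501  108.90799428] 49.39047631486191 [-0.19314722  0.2310592  -0.78988357] [-0.97  1.4   0.68  2.21  1.03  0.61 -1.52] [[0.99, 0.04, 0.16], [0.17, -0.18, -0.97], [-0.01, 0.98, -0.18]]
```

View pics/s7.png

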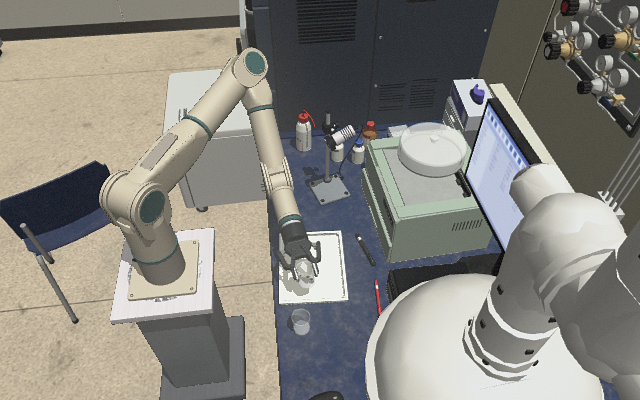

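```bash
cat > roll.py <<'E'
from plan import *
def roll(start,phis,zs,hand=45,dec=0):
    p,R=np.array(start[0],float),start[1]; rows=[]
    for ph,z in zip(phis,zs):
        s=np.round(R.inv().apply([0,0,z]),dec)
        p=p+R.apply(s);R=R*Ro.from_rotvec([0,0,ph],degrees=True)
        rows.append({"slide":[float(a) for a in s],"turn":[0,0,ph],"hand":hand})
    for i in range(0,len(rows),5): print(json.dumps(rows[i:i+5]))
    return p,R
E
python3 - <<'E'
from roll import *
p,R,q=cur()
a=roll((np.array([443.1,-163.8,109.1]),R),[-8]*7,[-3]*7); b=np.array([-.009,.937,-.349])
print(a[0],"tilt",np.degrees(np.arccos(a[1].apply(b)[2])))
E
```

```text
[{"slide": [0.0, -3.0, 1.0], "turn": [0, 0, -8], "hand": 45}, {"slide": [0.0, -3.0, 1.0], "turn": [0, 0, -8], "hand": 45}, {"slide": [1.0, -3.0, 1.0], "turn": [0, 0, -8], "hand": 45}, {"slide": [1.0, -3.0, 1.0], "turn": [0, 0, -8], "hand": 45}, {"slide": [2.0, -2.0, 1.0], "turn": [0, 0, -8], "hand": 45}]
[{"slide": [2.0, -2.0, 1.0], "turn": [0, 0, -8], "hand": 45}, {"slide": [2.0, -2.0, 1.0], "turn": [0, 0, -8], "hand": 45}]
[ 443.60317972 -166.88563389   87.49598918] tilt 54.576987026180056
```

Request:
play_rows([
  {"slide": [0,-3,1],"turn": [0,0,-8],"hand": 45},
  {"slide": [0,-3,1],"turn": [0,0,-8],"hand": 45},
  {"slide": [1,-3,1],"turn": [0,0,-8],"hand": 45},
  {"slide": [1,-3,0],"turn": [0,0,-8],"hand": 45},
  {"slide": [2,-2,0],"turn": [0,0,-8],"hand": 45},
])

```text
clock: 7.85
eef_pos: [443.1, -163.4, 90.2]
tool_rot: [1.808, 0.693, 0.32]
force: [0.1, -0.4, -1.3]
width: 49.1
```

Request:
play_rows([
  {"slide": [2,-2,0],"turn": [0,0,-8],"hand": 45},
  {"slide": [2,-2,0],"turn": [0,0,-8],"hand": 45},
  {"slide": [0,0,0],"turn": [0,0,-8],"hand": 45},
  {"slide": [0,0,0],"turn": [0,0,-8],"hand": 45},
])

```text
clock: 8.35
eef_pos: [443.1, -162.5, 84.7]
tool_rot: [2.12, 1.217, 0.687]
force: [0.5, -0.8, -0.3]
width: 49.3
```

```bash
python3 - <<'E'
from plan import *
s=read_state();p,R,q=cur(); print(p,p-19*R.as_matrix()[:,2],s["width"],s["force"],q.round(2),"tilt",np.degrees(np.arccos(R.apply([-.009,.937,-.349])[2])))
img,d=get_image("side"); cv2.imwrite("pics/s8.png",cv2.resize(img[200:350,240:400],None,fx=4,fy=4))
E
```

```text
[ 443.08042325 -162.53842187   84.71226707] [ 439.98332396 -144.10959129   88.14536767] 49.258187472928554 [ 0.47927884 -0.84324963 -0.26020092] [-0.81  1.33  0.43  2.19  1.17  0.86 -0.44] tilt 69.6137937430302
```

View pics/s8.png

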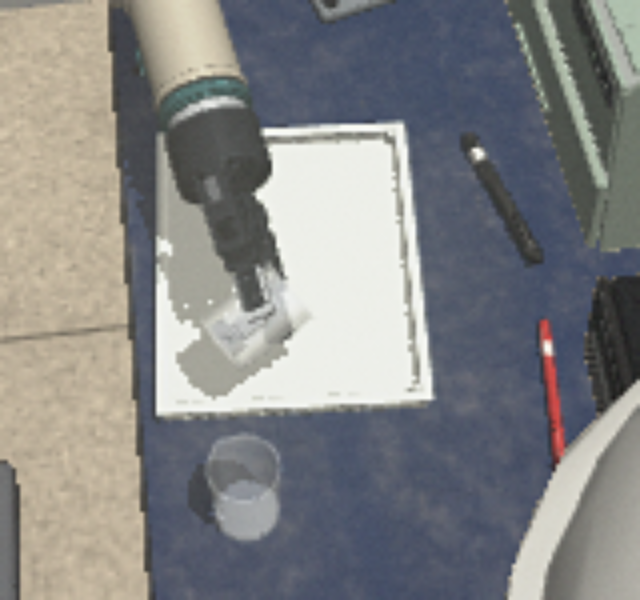

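Request:
play_rows([
  {"slide": [2,-1,0],"turn": [0,0,-6],"hand": 45},
  {"slide": [2,-1,0],"turn": [0,0,-6],"hand": 45},
  {"slide": [2,0,0],"turn": [0,0,-6],"hand": 45},
  {"slide": [2,0,0],"turn": [0,0,-5],"hand": 45},
  {"slide": [0,0,0],"turn": [0,0,-4],"hand": 45},
])

```text
clock: 9.02
eef_pos: [442.0, -161.1, 76.3]
tool_rot: [-2.421, 1.328, 2.473]
force: [-0.1, -0.2, -1.0]
width: 49.5
```

Request:
play_rows([
  {"slide": [0,0,0],"turn": [0,0,-4],"hand": 45},
  {"slide": [0,0,0],"turn": [0,0,-4],"hand": 45},
  {"slide": [0,0,0],"turn": [0,0,-4],"hand": 45},
  {"slide": [0,0,0],"turn": [0,0,0],"hand": 45},
])

```text
clock: 9.52
eef_pos: [441.9, -161.2, 76.6]
tool_rot: [-2.041, 1.162, 2.871]
force: [-0.9, 0.0, -0.0]
width: 49.1
```

```bash
python3 - <<'E'
from plan import *
s=read_state();p,R,q=cur(); print(p,p-19*R.as_matrix()[:,2],s["width"],s["force"],q.round(2),"tilt",np.degrees(np.arccos(R.apply([-.009,.937,-.349])[2])))
img,d=get_image("side"); cv2.imwrite("pics/s9.png",cv2.resize(img[200:350,240:400],None,fx=4,fy=4))
img,d=get_image("top"); cv2.imwrite("pics/t9.png",cv2.resize(img[180:280,290:420],None,fx=5,fy=5))
E
```

```text
[ 441.85517858 -161.21951869   76.56038093] [ 438.76352666 -142.78852772   79.98678723] 49.11082095802785 [-0.92644423  0.02217153 -0.02542594] [-0.74  1.32  0.33  2.18  1.21  0.96  0.18] tilt 105.140057305508
```

View pics/s9.png

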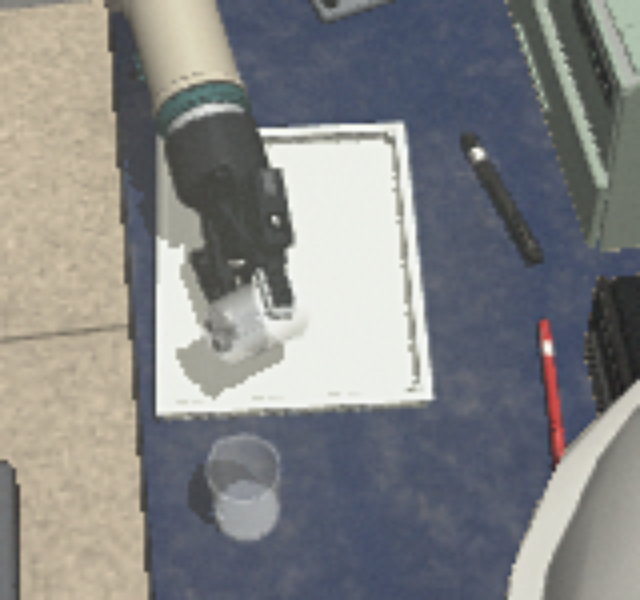

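View pics/t9.png

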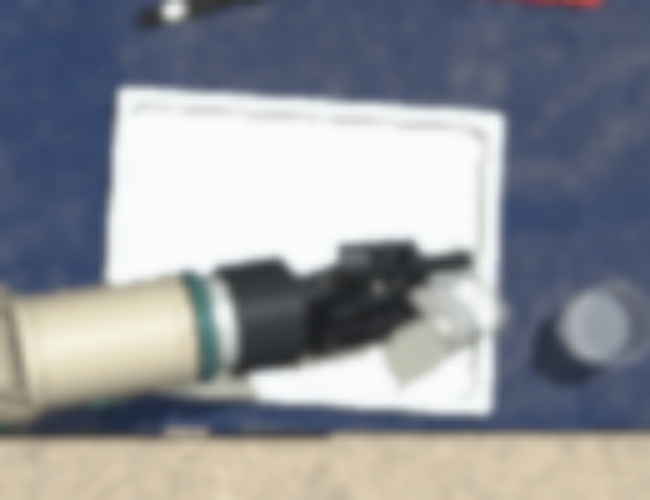

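Request:
play_rows([
  {"slide": [0,0,0],"turn": [0,0,-3],"hand": 45},
  {"slide": [0,0,0],"turn": [0,0,-3],"hand": 45},
  {"slide": [0,0,0],"turn": [0,0,-3],"hand": 45},
  {"slide": [0,0,0],"turn": [0,0,-3],"hand": 45},
  {"slide": [0,0,0],"turn": [0,0,-2],"hand": 45},
])

```text
clock: 10.25
eef_pos: [441.6, -161.1, 76.7]
tool_rot: [-1.876, 0.932, 3.06]
force: [-0.2, -0.1, -0.8]
width: 49.4
```

```bash
python3 - <<'E'
from plan import *
s=read_state();p,R,q=cur(); print(p,p-19*R.as_matrix()[:,2],s["width"],s["force"],q.round(2),"tilt",np.degrees(np.arccos(R.apply([-.009,.937,-.349])[2])))
img,d=get_image("side"); cv2.imwrite("pics/s10.png",cv2.resize(img[200:350,240:400],None,fx=4,fy=4))
E
```

```text
[ 441.61166016 -161.11729472   76.73905231] [ 438.51448206 -142.68412816   80.14872362] 49.42746431239508 [-0.16083691 -0.05023938 -0.75289107] [-0.72  1.31  0.3   2.18  1.22  1.    0.42] tilt 117.57792418790002
```

View pics/s10.png

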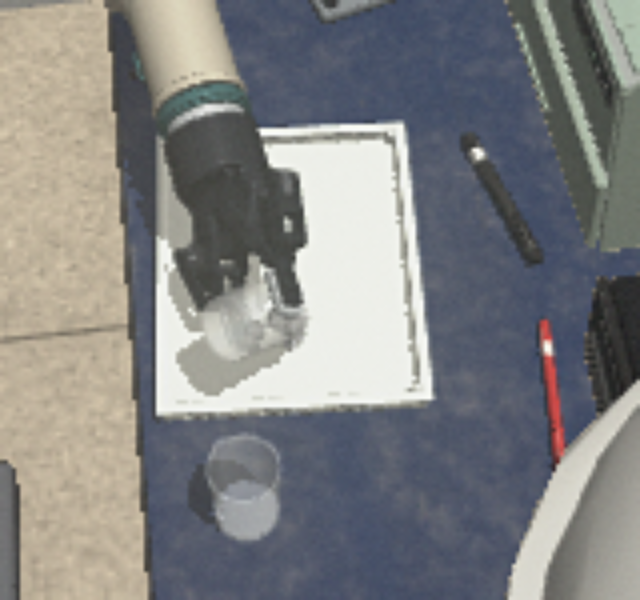

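Request:
play_rows([
  {"slide": [0,0,0],"turn": [0,0,-3],"hand": 45},
  {"slide": [0,0,0],"turn": [0,0,-3],"hand": 45},
  {"slide": [0,0,0],"turn": [0,0,-3],"hand": 45},
  {"slide": [0,0,0],"turn": [0,0,0],"hand": 45},
])

```text
clock: 10.8
eef_pos: [441.5, -161.2, 76.7]
tool_rot: [-1.827, 0.782, 3.125]
force: [0.9, -0.8, -1.0]
width: 49.5
```

```bash
python3 - <<'E'
from plan import *
s=read_state();p,R,q=cur(); print(p,p-19*R.as_matrix()[:,2],s["width"],s["force"],q.round(2),"tilt",np.degrees(np.arccos(R.apply([-.009,.937,-.349])[2])))
img,d=get_image("side"); cv2.imwrite("pics/s11.png",cv2.resize(img[200:350,240:400],None,fx=4,fy=4))
img,d=get_image("wrist"); cv2.imwrite("pics/w11.png",img)
E
```

```text
[ 441.51438745 -161.16615738   76.72459259] [ 438.4216747  -142.73243161   80.1352937 ] 49.515317484429374 [ 0.86406248 -0.77915319 -1.03664216] [-0.7   1.3   0.28  2.18  1.23  1.02  0.56] tilt 125.02719212484173
```

View pics/s11.png

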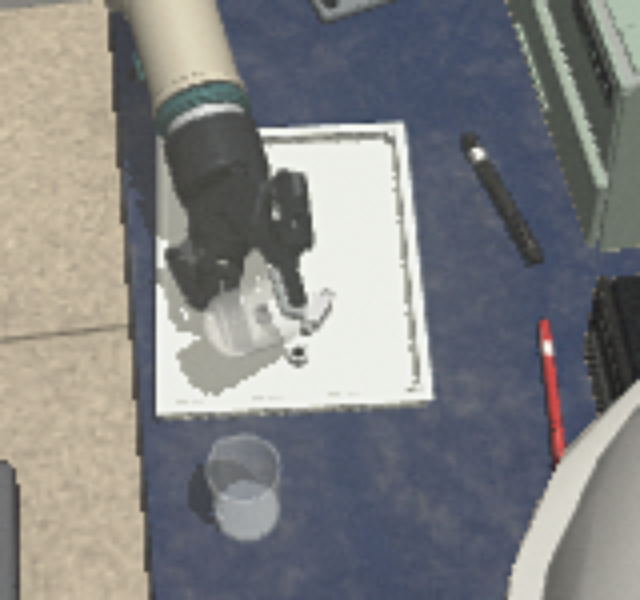

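View pics/w11.png

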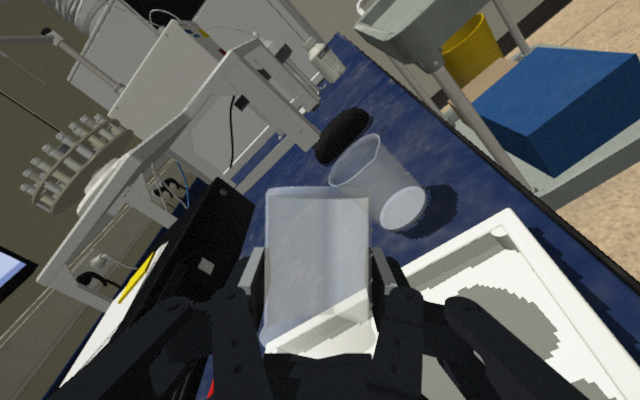

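Request:
play_rows([
  {"slide": [0,0,0],"turn": [0,0,-3],"hand": 45},
  {"slide": [0,0,0],"turn": [0,0,-3],"hand": 45},
  {"slide": [0,0,0],"turn": [0,0,0],"hand": 45},
  {"slide": [0,0,0],"turn": [0,0,0],"hand": 45},
])

```text
clock: 11.4
eef_pos: [441.5, -161.0, 76.6]
tool_rot: [-1.804, 0.68, -3.124]
force: [0.9, -0.2, -0.2]
width: 49.1
```

```bash
python3 - <<'E'
from plan import *
p,R,q=cur(); print("tilt",np.degrees(np.arccos(R.apply([-.009,.937,-.349])[2])))
img,d=get_image("side"); cv2.imwrite("pics/s12.png",cv2.resize(img[250:310,275:350],None,fx=10,fy=10,interpolation=cv2.INTER_CUBIC))
E
```

```text
tilt 129.80691316621542
```

View pics/s12.png

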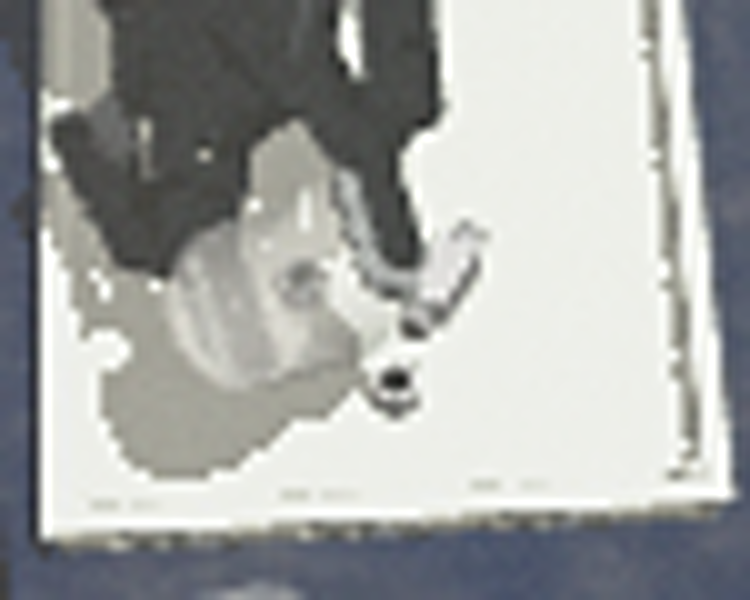

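```bash
python3 - <<'E'
from plan import *
p,R,q=cur(); print(p,R.inv().apply([0,0,1]).round(3))
print(ray("side",305.5,278.5,8).round(0),ray("side",320,277,10).round(0),ray("side",314.5,288.5,8).round(0))
ax=R.apply([-.009,.937,-.349]); g=p-19*R.as_matrix()[:,2]; print("mouth",(g+24*ax).round(0),"ax",ax.round(2))
E
```

```text
[ 441.56499586 -161.02229486   76.61398641] [-0.629 -0.756 -0.18 ]
[441. -98.   8.] [ 487. -100.   10.] [ 465. -138.    8.]
mouth [ 451. -129.   65.] ax [ 0.52  0.57 -0.64]
```

Request:
play_rows([
  {"slide": [-5,-6,-1],"turn": [0,0,0],"hand": 45},
  {"slide": [-6,-8,-2],"turn": [0,0,0],"hand": 45},
  {"slide": [-6,-8,-2],"turn": [0,0,0],"hand": 45},
  {"slide": [-6,-8,-2],"turn": [0,0,0],"hand": 45},
  {"slide": [-5,-6,-1],"turn": [0,0,0],"hand": 45},
])

```text
clock: 12.08
eef_pos: [440.2, -161.6, 123.7]
tool_rot: [-1.804, 0.68, -3.123]
force: [0.1, 0.3, 0.0]
width: 49.6
```

```bash
python3 - <<'E'
from plan import *
p,R,q=cur(); print(p,q.round(2))
img,d=get_image("side"); cv2.imwrite("pics/s13.png",cv2.resize(img[240:310,270:350],None,fx=9,fy=8.5,interpolation=cv2.INTER_CUBIC))
E
```

```text
[ 440.16294198 -161.57038424  123.71752926] [-0.7   1.2   0.28  2.23  1.23  1.05  0.71]
```

View pics/s13.png

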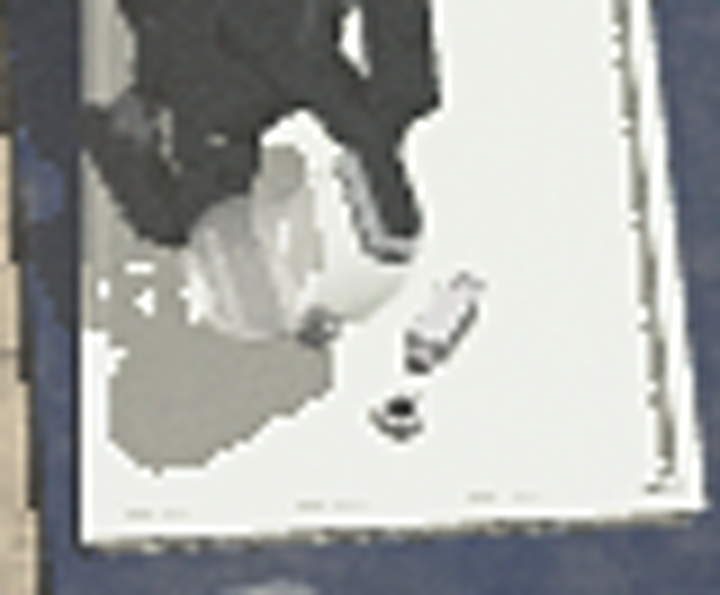

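```bash
python3 - <<'E'
from roll import *
p,R,q=cur()
a=roll((p,R),[10]*10,[0]*10)
print("tilt",np.degrees(np.arccos(a[1].apply([-.009,.937,-.349])[2])))
Rg=Ro.from_euler('xyz',[1.927,.010,-.174]); d=Rg.as_matrix()[:,2]
g=np.array([515.1,-320.1,125]);
b=plan(g+19*d,Rg,9,45,start=a)
E
```

```text
[{"slide": [0.0, 0.0, 0.0], "turn": [0, 0, 10], "hand": 45}, {"slide": [0.0, 0.0, 0.0], "turn": [0, 0, 10], "hand": 45}, {"slide": [0.0, 0.0, 0.0], "turn": [0, 0, 10], "hand": 45}, {"slide": [0.0, 0.0, 0.0], "turn": [0, 0, 10], "hand": 45}, {"slide": [0.0, 0.0, 0.0], "turn": [0, 0, 10], "hand": 45}]
[{"slide": [0.0, 0.0, 0.0], "turn": [0, 0, 10], "hand": 45}, {"slide": [0.0, 0.0, 0.0], "turn": [0, 0, 10], "hand": 45}, {"slide": [0.0, 0.0, 0.0], "turn": [0, 0, 10], "hand": 45}, {"slide": [0.0, 0.0, 0.0], "turn": [0, 0, 10], "hand": 45}, {"slide": [0.0, 0.0, 0.0], "turn": [0, 0, 10], "hand": 45}]
tilt 39.48154544525345
[{"slide": [2.0, 5.0, 20.0], "turn": [2.0, -2.0, 5.0], "hand": 45}, {"slide": [3.0, 6.0, 20.0], "turn": [2.0, -2.0, 5.0], "hand": 45}, {"slide": [4.0, 6.0, 20.0], "turn": [2.0, -2.0, 5.0], "hand": 45}, {"slide": [5.0, 7.0, 19.0], "turn": [2.0, -1.0, 5.0], "hand": 45}, {"slide": [6.0, 7.0, 19.0], "turn": [2.0, -2.0, 5.0], "hand": 45}]
[{"slide": [7.0, 7.0, 19.0], "turn": [2.0, -1.0, 5.0], "hand": 45}, {"slide": [8.0, 6.0, 18.0], "turn": [2.0, -1.0, 5.0], "hand": 45}, {"slide": [10.0, 7.0, 18.0], "turn": [1.0, -2.0, 5.0], "hand": 45}, {"slide": [10.0, 6.0, 18.0], "turn": [2.0, -1.0, 4.0], "hand": 45}]
end err [-0.2 -0.3  0.4] 0.7 end [ 511.8 -337.9  118.8]
```

Request:
play_rows([
  {"slide": [0,0,0],"turn": [0,0,10],"hand": 45},
  {"slide": [0,0,0],"turn": [0,0,10],"hand": 45},
  {"slide": [0,0,0],"turn": [0,0,10],"hand": 45},
  {"slide": [0,0,0],"turn": [0,0,10],"hand": 45},
  {"slide": [0,0,0],"turn": [0,0,10],"hand": 45},
])

```text
clock: 12.75
eef_pos: [440.2, -161.5, 122.8]
tool_rot: [3.14, 1.39, 1.735]
force: [-0.2, -0.7, -1.4]
width: 49.5
```

Request:
play_rows([
  {"slide": [0,0,0],"turn": [0,0,10],"hand": 45},
  {"slide": [0,0,0],"turn": [0,0,10],"hand": 45},
  {"slide": [0,0,0],"turn": [0,0,10],"hand": 45},
  {"slide": [0,0,0],"turn": [0,0,10],"hand": 45},
  {"slide": [0,0,0],"turn": [0,0,10],"hand": 45},
])

```text
clock: 13.38
eef_pos: [440.2, -161.5, 122.7]
tool_rot: [1.806, 0.684, 0.316]
force: [0.6, -0.2, -1.1]
width: 49.6
```

Request:
play_rows([
  {"slide": [2,5,20],"turn": [2,-2,5],"hand": 45},
  {"slide": [3,6,20],"turn": [2,-2,5],"hand": 45},
  {"slide": [4,6,20],"turn": [2,-2,5],"hand": 45},
  {"slide": [5,7,19],"turn": [2,-1,5],"hand": 45},
  {"slide": [6,7,19],"turn": [2,-2,5],"hand": 45},
])

```text
clock: 14.0
eef_pos: [480.2, -259.0, 119.6]
tool_rot: [1.839, 0.301, 0.021]
force: [0.1, 1.2, -1.1]
width: 49.5
```

```bash
python3 - <<'E'
from plan import *
p,R,q=cur(); print(p,q.round(2))
Rg=Ro.from_euler('xyz',[1.927,.010,-.174]); d=Rg.as_matrix()[:,2]
plan(np.array([515.1,-320.1,125])+19*d,Rg,5,45)
E
```

```text
[ 480.15657496 -259.04745436  119.57522602] [-0.62  1.24  0.62  2.03  1.01  0.77 -1.  ]
[{"slide": [6.0, 6.0, 15.0], "turn": [1.0, -1.0, 4.0], "hand": 45}, {"slide": [6.0, 5.0, 15.0], "turn": [1.0, -1.0, 4.0], "hand": 45}, {"slide": [7.0, 5.0, 14.0], "turn": [2.0, -1.0, 4.0], "hand": 45}, {"slide": [8.0, 6.0, 14.0], "turn": [1.0, -1.0, 4.0], "hand": 45}, {"slide": [8.0, 5.0, 14.0], "turn": [2.0, -2.0, 3.0], "hand": 45}]
end err [-0.5 -0.   0.2] 0.6 end [ 511.5 -337.6  118.6]
```

Request:
play_rows([
  {"slide": [6,6,15],"turn": [1,-1,4],"hand": 45},
  {"slide": [6,5,15],"turn": [1,-1,4],"hand": 45},
  {"slide": [7,5,14],"turn": [2,-1,4],"hand": 45},
  {"slide": [8,6,14],"turn": [1,-1,4],"hand": 45},
  {"slide": [8,5,14],"turn": [2,-2,3],"hand": 45},
])

```text
clock: 14.62
eef_pos: [511.8, -337.4, 118.1]
tool_rot: [1.933, 0.017, -0.179]
force: [0.1, -0.2, -0.2]
width: 49.5
```

Request:
play_rows([
  {"slide": [0,0,0],"turn": [0,0,0],"hand": 45},
  {"slide": [0,0,0],"turn": [0,0,0],"hand": 45},
])

```text
clock: 14.88
eef_pos: [511.3, -336.6, 118.1]
tool_rot: [1.933, 0.019, -0.177]
force: [-0.4, 0.5, 0.4]
width: 49.5
```

```bash
python3 - <<'E'
from plan import *
s=read_state();p,R,q=cur(); print(p,q.round(2),R.as_euler('xyz'),s["force"],s["width"])
Rg=Ro.from_euler('xyz',[1.927,.010,-.174]); d=Rg.as_matrix()[:,2]
print("tool pts",p-19*R.as_matrix()[:,2])
img,dd=get_image("side"); cv2.imwrite("pics/s14.png",cv2.resize(img[230:370,260:400],None,fx=4.2,fy=4.2,interpolation=cv2.INTER_CUBIC))
img,dd=get_image("wrist"); cv2.imwrite("pics/w14.png",img)
plan(np.array([515.1,-320.1,50])+19*d,Rg,5,45,dec=1)
E
```

```text
[ 511.30152505 -336.6088204   118.11333784] [-0.42  1.19  0.66  1.88  0.89  0.74 -1.04] [ 1.93278877  0.01936177 -0.17737093] [-0.42902973  0.47120776  0.35922065] 49.536349998906665
tool pts [ 514.56489719 -319.14191018  124.84070357]
[{"slide": [0.4, -13.9, 5.6], "turn": [-0.1, 0.1, 0.1], "hand": 45}, {"slide": [0.4, -13.9, 5.5], "turn": [-0.1, 0.1, 0.1], "hand": 45}, {"slide": [0.4, -13.8, 5.5], "turn": [-0.0, 0.0, 0.1], "hand": 45}, {"slide": [0.4, -13.9, 5.5], "turn": [-0.1, 0.1, 0.1], "hand": 45}, {"slide": [0.3, -13.8, 5.5], "turn": [-0.0, 0.0, 0.1], "hand": 45}]
end err [-0. -0.  0.] 0.0 end [ 511.9 -337.7   43.4]
```

View pics/s14.png

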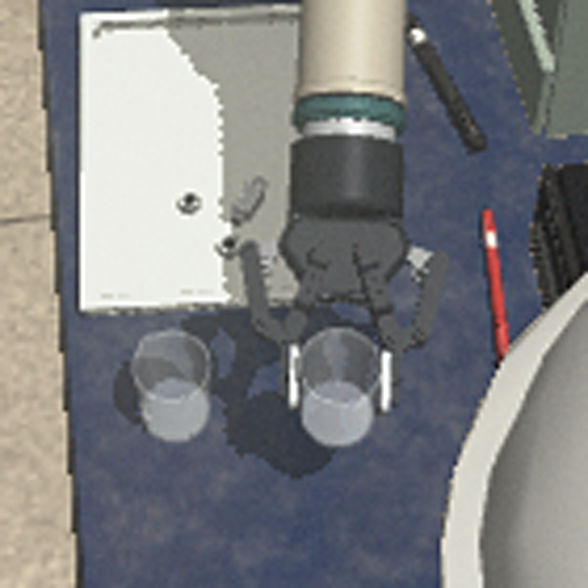

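View pics/w14.png

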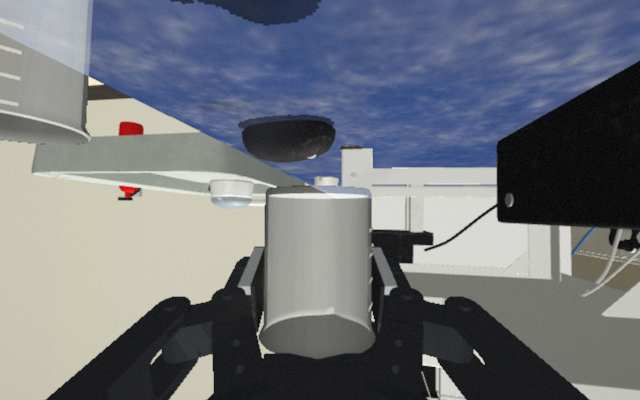

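Request:
play_rows([
  {"slide": [0.5,-14,5.5],"turn": [-0.3,0.5,0.3],"hand": 45},
  {"slide": [0.5,-14,5.5],"turn": [0,0,0],"hand": 45},
  {"slide": [0.5,-14,5.5],"turn": [0,0,0],"hand": 45},
  {"slide": [0.5,-14,5.5],"turn": [0,0,0],"hand": 45},
  {"slide": [0,-13,5],"turn": [0,0,0],"hand": 45},
])

```text
clock: 15.6
eef_pos: [512.6, -338.5, 43.4]
tool_rot: [1.927, 0.011, -0.171]
force: [0.6, 0.9, -1.4]
width: 49.5
```

Request:
play_rows([
  {"slide": [0,0,0],"turn": [0,0,0],"hand": 45},
  {"slide": [0,0,0],"turn": [0,0,0],"hand": 45},
])

```text
clock: 15.85
eef_pos: [512.7, -338.8, 45.2]
tool_rot: [1.926, 0.01, -0.172]
force: [-0.1, -0.3, -1.5]
width: 49.2
```

```bash
python3 - <<'E'
from plan import *
s=read_state();p,R,q=cur(); print(p,R.as_euler('xyz'),s["force"],s["width"],"g",p-19*R.as_matrix()[:,2])
E
```

```text
[ 512.68247856 -338.76006784   45.23008514] [ 1.92642665  0.01007333 -0.17159018] [-0.0607602  -0.25412819 -1.50975182] 49.22593094728369 g [ 515.78937571 -321.22189464   51.84519444]
```

Request:
play_rows([
  {"slide": [0,-1.9,0.7],"turn": [0,0,0],"hand": 45},
  {"slide": [0,-1.9,0.7],"turn": [0,0,0],"hand": 45},
  {"slide": [0,-1.9,0.7],"turn": [0,0,0],"hand": 45},
  {"slide": [0,0,0],"turn": [0,0,0],"hand": 45},
])

```text
clock: 16.35
eef_pos: [512.6, -338.4, 38.5]
tool_rot: [1.927, 0.011, -0.171]
force: [-0.8, -0.4, 0.2]
width: 49.8
```

Request:
play_rows([
  {"slide": [0,-0.9,0.3],"turn": [0,0,0],"hand": 45},
  {"slide": [0,-0.9,0.3],"turn": [0,0,0],"hand": 45},
  {"slide": [0,0,0],"turn": [0,0,0],"hand": 45},
])

```text
clock: 16.73
eef_pos: [512.6, -338.4, 36.6]
tool_rot: [1.927, 0.011, -0.171]
force: [-0.2, -0.5, -0.1]
width: 49.1
```

Request:
play_rows([
  {"slide": [0,-0.9,0.3],"turn": [0,0,0],"hand": 45},
  {"slide": [0,-0.5,0.2],"turn": [0,0,0],"hand": 45},
  {"slide": [0,0,0],"turn": [0,0,0],"hand": 45},
])

```text
clock: 17.1
eef_pos: [512.6, -338.4, 35.6]
tool_rot: [1.926, 0.01, -0.171]
force: [-0.3, 1.6, 1.7]
width: 49.5
```

Request:
play_rows([
  {"slide": [0,0,0],"turn": [0,0,0],"hand": 54},
  {"slide": [0,0,0],"turn": [0,0,0],"hand": 60},
  {"slide": [0,0,0],"turn": [0,0,0],"hand": 72},
  {"slide": [0,0,0],"turn": [0,0,0],"hand": 85},
  {"slide": [0,0,0],"turn": [0,0,0],"hand": 85},
])

```text
clock: 17.73
eef_pos: [512.6, -338.4, 35.2]
tool_rot: [1.927, 0.01, -0.171]
force: [0.6, -0.3, -0.0]
width: 84.9
```

```bash
python3 - <<'E'
from plan import *
s=read_state();p,R,q=cur(); print(p,R.as_euler('xyz'),s["force"],s["width"])
img,dd=get_image("wrist"); cv2.imwrite("pics/w15.png",img)
E
```

```text
[ 512.60522713 -338.3567504    35.23379004] [ 1.92721511  0.0103936  -0.1713068 ] [ 0.5522007  -0.34293078 -0.02619859] 84.90324996347624
```

View pics/w15.png

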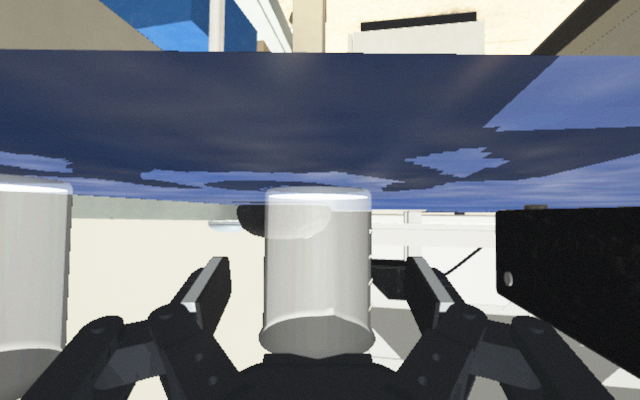

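Request:
play_rows([
  {"slide": [0,0,-12],"turn": [0,0,0],"hand": 85},
  {"slide": [0,0,-25],"turn": [0,0,0],"hand": 85},
  {"slide": [0,0,-25],"turn": [0,0,0],"hand": 85},
  {"slide": [0,0,-25],"turn": [0,0,0],"hand": 85},
  {"slide": [0,25,-25],"turn": [0,0,0],"hand": 85},
])

```text
clock: 18.4
eef_pos: [530.1, -241.0, 96.6]
tool_rot: [1.929, 0.013, -0.169]
force: [0.9, -0.3, -0.0]
width: 85.1
```

```bash
python3 - <<'E'
from plan import *
s=read_state();p,R,q=cur(); print(p,q.round(2))
img,dd=get_image("side"); cv2.imwrite("pics/s16.png",cv2.resize(img[210:370,260:400],None,fx=4,fy=3.7,interpolation=cv2.INTER_CUBIC))
# wrist view pose to look at tray: TCP at (440,-120,250) tool down, x along?
for yaw in (-90,-60,-30,0,30,60,90):
  for sg in (1,):
    S=multi(np.array([455,-110,230.]),Ro.from_euler('xyz',[180,0,yaw],degrees=True).as_matrix())
    print(yaw,[(round(m,2),x.round(2).tolist()) for m,x in S[:1]])
E
```

```text
[ 530.07729092 -240.9632382    96.56548178] [-0.53  1.2   0.56  1.81  0.77  0.9  -1.03]
-90 [(np.float64(0.47), [0.63, 0.43, -0.63, 2.0, 0.34, 0.82, -1.76])]
-60 [(np.float64(0.47), [0.73, 0.46, -0.78, 1.99, 0.43, 0.85, -1.33])]
-30 [(np.float64(0.48), [0.67, 0.44, -0.69, 1.99, 0.38, 0.83, -0.75])]
0 [(np.float64(0.47), [0.58, 0.42, -0.55, 2.0, 0.3, 0.81, -0.14])]
30 [(np.float64(0.48), [0.7, 0.45, -0.74, 1.99, 0.41, 0.84, 0.26])]
60 [(np.float64(0.47), [0.61, 0.42, -0.6, 2.0, 0.32, 0.81, 0.88])]
90 [(np.float64(0.48), [0.73, 0.46, -0.77, 1.99, 0.43, 0.85, 1.29])]
```

View pics/s16.png

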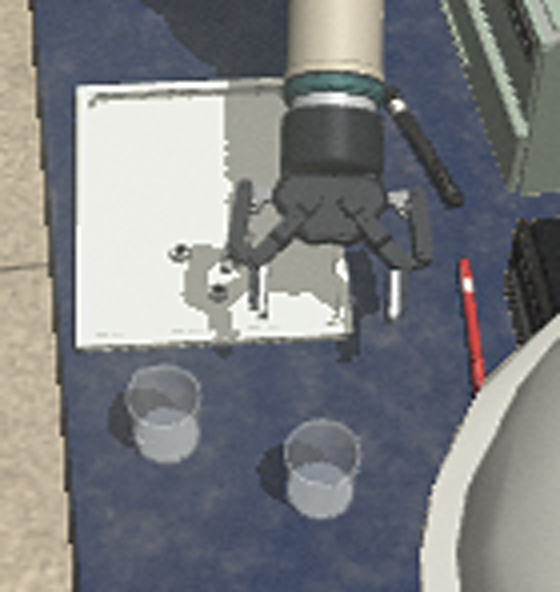

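```bash
python3 - <<'E'
from plan import *
a=ray("side",322.2,272.9,10);b=ray("side",316.4,282.9,10);m=ray("side",319.5,277.6,12)
print(a.round(1),b.round(1),m.round(1),np.linalg.norm(a-b),"bore yaw",np.degrees(np.arctan2((a-b)[1],(a-b)[0])))
# hold pose IK, focus guess
psi=np.radians(16.5); 
lens=np.array([550,236,248]);ax=np.array([np.cos(psi)*np.cos(.349),np.sin(psi)*np.cos(.349),np.sin(.349)])
f=lens-80*ax; print("focus",f)
z=np.array([np.sin(.349)*np.cos(psi),np.sin(.349)*np.sin(psi),-np.cos(.349)])
for sg in (1,-1):
    S=multi(f+14*z,tool(z,sg*np.array([-np.sin(psi),np.cos(psi),0])))
    print(sg,[(round(mm,2),x.round(2).tolist()) for mm,x in S[:3]])
E
```

```text
[495.9 -85.5  10. ] [ 473.2 -119.8   10. ] [ 485.1 -103.1   12. ] 41.09405222917631 bore yaw 56.528305367452305
focus [477.91860622 214.64851843 220.64333892]
1 [(np.float64(0.29), [0.13, 0.51, -0.93, 2.18, 1.13, 0.58, 0.24]), (np.float64(0.29), [0.11, 0.49, -0.89, 2.18, 1.11, 0.56, 0.25]), (np.float64(0.29), [0.1, 0.49, -0.88, 2.18, 1.11, 0.56, 0.26])]
-1 [(np.float64(0.11), [-1.07, 0.47, 0.76, 2.21, -0.91, 0.34, -0.87]), (np.float64(0.11), [-1.06, 0.46, 0.75, 2.21, -0.9, 0.34, -0.88]), (np.float64(0.07), [-1.0, 0.44, 0.65, 2.21, -0.78, 0.3, -1.01])]
```

```bash
cat > sim.py <<'E'
from plan import *
def sim(p0,R0,q,p1,R1,n=12,w=.02):
    rv=(R0.inv()*R1).as_rotvec(); worst=9
    for f in np.linspace(0,1,n+1)[1:]:
        q,e,er=ik(p0+(p1-p0)*f,(R0*Ro.from_rotvec(rv*f)).as_matrix(),q,w=w,margin=.01); worst=min(worst,np.min(np.minimum(q-LO,HI-q)))
        if e+er>1: print("  infeasible",f,e,er)
    print(q.round(2),"worst",round(worst,2)); return q
E
python3 - <<'E'
from sim import *
p,R,q=cur()
psi=np.radians(16.5);f=np.array([478,214.6,220.6])
z=np.array([np.sin(.349)*np.cos(psi),np.sin(.349)*np.sin(psi),-np.cos(.349)])
for yaw,sg in ((-33.5,-1),(146.5,1)):
    Rd=Ro.from_euler('xyz',[180,0,yaw],degrees=True); Rh=Ro.from_matrix(tool(z,sg*np.array([-np.sin(psi),np.cos(psi),0])))
    v=np.array([485,-103,150.])
    q1=sim(p,R,q,v,Rd); q2=sim(v,Rd,q1,v-[0,0,142],Rd); q3=sim(v-[0,0,142],Rd,q2,np.array([440,0,260.]),Rd); q4=sim(np.array([440,0,260.]),Rd,q3,f-60*z,Rh);sim(f-60*z,Rh,q4,f+14*z,Rh)
E
```

```text
[ 0.19  0.53 -0.05  2.02  0.05  0.59 -0.48] worst 0.36
[ 0.17  0.79 -0.03  2.09  0.07  0.25 -0.5 ] worst 0.02
[-0.03  0.29 -0.04  2.03  0.02  0.82 -0.67] worst 0.06
[-0.66  0.22  0.14  2.16  0.12  0.42 -1.91] worst 0.19
[-0.57  0.37  0.05  2.2   0.26  0.24 -2.05] worst 0.01
[ 0.72  0.67 -0.87  2.01  0.72  0.8   1.98] worst 0.01
[ 0.55  0.87 -0.61  2.08  1.05  0.53  1.7 ] worst 0.3
[ 0.69  0.45 -1.05  2.02  0.48  0.95  1.95] worst 0.2
[ 0.05  0.28 -0.73  2.15  0.62  0.53  0.72] worst 0.21
[-0.13  0.41 -0.53  2.19  0.9   0.39  0.46] worst 0.16
```

```bash
python3 - <<'E'
from sim import *
p,R,q=cur()
psi=np.radians(16.5);f=np.array([478,214.6,220.6])
z=np.array([np.sin(.349)*np.cos(psi),np.sin(.349)*np.sin(psi),-np.cos(.349)])
E=lambda yaw:Ro.from_euler('xyz',[180,0,yaw],degrees=True)
Rh=Ro.from_matrix(tool(z,np.array([-np.sin(psi),np.cos(psi),0])))
v=np.array([485,-115,230.])
q1=sim(p,R,q,v,E(20)); q1=sim(v,E(20),q1,v,E(90));q1=sim(v,E(90),q1,v,E(146.5)); w=np.array([485,-103,40.])
q1=sim(v,E(146.5),q1,w,E(146.5)); q2=sim(w,E(146.5),q1,w-[0,0,36],E(146.5)); q3=sim(w-[0,0,36],E(146.5),q2,np.array([440,0,260.]),E(146.5)); q4=sim(np.array([440,0,260.]),E(146.5),q3,f-60*z,Rh);sim(f-60*z,Rh,q4,f+14*z,Rh)
E
```

```text
[ 0.32  0.42 -0.21  1.93  0.12  0.8   0.4 ] worst 0.45
[ 0.56  0.46 -0.54  1.92  0.31  0.84  1.42] worst 0.54
[ 0.73  0.52 -0.81  1.92  0.48  0.91  2.24] worst 0.44
[ 0.49  0.78 -0.51  2.08  0.82  0.49  1.91] worst 0.26
[ 0.44  0.84 -0.43  2.09  0.9   0.41  1.84] worst 0.18
[ 0.57  0.39 -0.86  2.02  0.38  0.9   2.07] worst 0.22
[-0.07  0.25 -0.58  2.15  0.53  0.5   0.81] worst 0.27
[-0.24  0.39 -0.38  2.19  0.78  0.34  0.57] worst 0.11
```

```bash
python3 - <<'E'
from plan import *
p,R,q=cur(); E=lambda yaw:Ro.from_euler('xyz',[180,0,yaw],degrees=True)
a=plan(np.array([500,-170,180]),R*Ro.from_rotvec((R.inv()*E(20)).as_rotvec()*.4),5,85)
b=plan(np.array([485,-115,230]),E(20),5,85,start=a)
print((a[1].inv()*R).magnitude()*57.3,(b[1].inv()*a[1]).magnitude()*57.3)
E
```

```text
[{"slide": [-9.0, 10.0, -17.0], "turn": [5.0, 1.0, -2.0], "hand": 85}, {"slide": [-9.0, 8.0, -19.0], "turn": [6.0, 2.0, -2.0], "hand": 85}, {"slide": [-8.0, 6.0, -19.0], "turn": [5.0, 1.0, -2.0], "hand": 85}, {"slide": [-8.0, 4.0, -20.0], "turn": [6.0, 2.0, -2.0], "hand": 85}, {"slide": [-8.0, 2.0, -21.0], "turn": [5.0, 1.0, -2.0], "hand": 85}]
end err [-0.3 -0.4  0.1] 0.4 end [ 499.7 -170.4  180.1]
[{"slide": [-3.0, -2.0, -15.0], "turn": [8.0, 2.0, -3.0], "hand": 85}, {"slide": [-3.0, -4.0, -14.0], "turn": [8.0, 2.0, -3.0], "hand": 85}, {"slide": [-2.0, -6.0, -14.0], "turn": [8.0, 2.0, -3.0], "hand": 85}, {"slide": [-1.0, -8.0, -13.0], "turn": [8.0, 3.0, -3.0], "hand": 85}, {"slide": [-0.0, -10.0, -11.0], "turn": [9.0, 2.0, -4.0], "hand": 85}]
end err [ 0.4  0.4 -0.5] 0.2 end [ 485.4 -114.6  229.5]
29.633123612362855 45.36510627628669
```

Request:
play_rows([
  {"slide": [-9,10,-17],"turn": [5,1,-2],"hand": 85},
  {"slide": [-9,8,-19],"turn": [6,2,-2],"hand": 85},
  {"slide": [-8,6,-19],"turn": [5,1,-2],"hand": 85},
  {"slide": [-8,4,-20],"turn": [6,2,-2],"hand": 85},
  {"slide": [-8,2,-21],"turn": [5,1,-2],"hand": 85},
])

```text
clock: 19.08
eef_pos: [497.3, -172.4, 177.6]
tool_rot: [2.413, 0.085, 0.028]
force: [-0.4, -0.1, -0.5]
width: 85.0
```

Request:
play_rows([
  {"slide": [-3,-2,-15],"turn": [8,2,-3],"hand": 85},
  {"slide": [-3,-4,-14],"turn": [8,2,-3],"hand": 85},
  {"slide": [-2,-6,-14],"turn": [8,2,-3],"hand": 85},
  {"slide": [-1,-8,-13],"turn": [8,3,-3],"hand": 85},
  {"slide": [0,-10,-11],"turn": [9,2,-4],"hand": 85},
])

```text
clock: 19.7
eef_pos: [483.2, -116.3, 227.3]
tool_rot: [-3.133, 0.0, 0.353]
force: [-0.2, -1.3, -0.8]
width: 85.0
```

Request:
play_rows([
  {"slide": [0,0,0],"turn": [0,0,-10],"hand": 70},
  {"slide": [0,0,0],"turn": [0,0,-10],"hand": 55},
  {"slide": [0,0,0],"turn": [0,0,-10],"hand": 40},
  {"slide": [0,0,0],"turn": [0,0,-10],"hand": 40},
  {"slide": [0,0,0],"turn": [0,0,-10],"hand": 40},
])

```text
clock: 20.32
eef_pos: [483.2, -117.3, 226.0]
tool_rot: [-3.136, -0.001, 1.228]
force: [-0.5, 0.6, -0.3]
width: 40.3
```

```bash
python3 - <<'E'
from plan import *
p,R,q=cur(); print(p,R.as_euler('xyz',degrees=True),q.round(2),read_state()["width"])
img,dd=get_image("wrist"); cv2.imwrite("pics/w17.png",img)
E
```

```text
[ 483.24028485 -117.34899145  225.97287931] [-1.79686497e+02 -5.01358207e-02  7.03349359e+01] [ 0.48  0.45 -0.42  1.93  0.24  0.82  1.16] 40.32225476398674
```

View pics/w17.png

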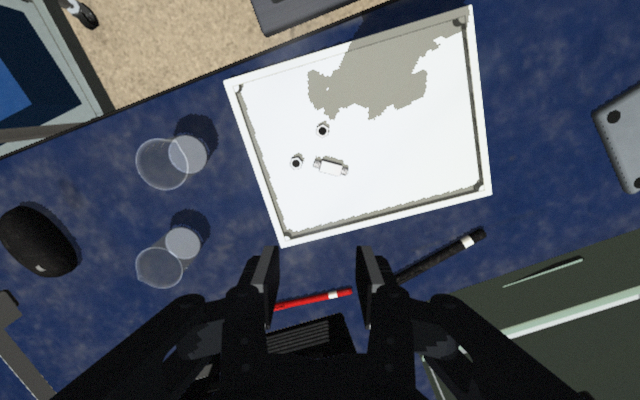

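```bash
python3 - <<'E'
from plan import *
p,R,q=cur();c=calibration("wrist");img,dd=get_image("wrist"); cv2.imwrite("pics/w18.png",img)
crop(img,280,110,370,190,8,"w18c.png"); np.savez("c18.npz",K=c["K"],R=c["R"],t=c["t"])
print(p)
# tray corners
for uv in ((228,82),(470,10),(490,191),(285,245)): print(ray("wrist",*uv,18,c).round(0))
E
```

```text
[ 483.27367548 -117.40529597  225.88319209]
[ 357. -176.   18.]
[376.  84.  18.]
[574.  71.  18.]
[ 559. -188.   18.]
```

View pics/w18c.png

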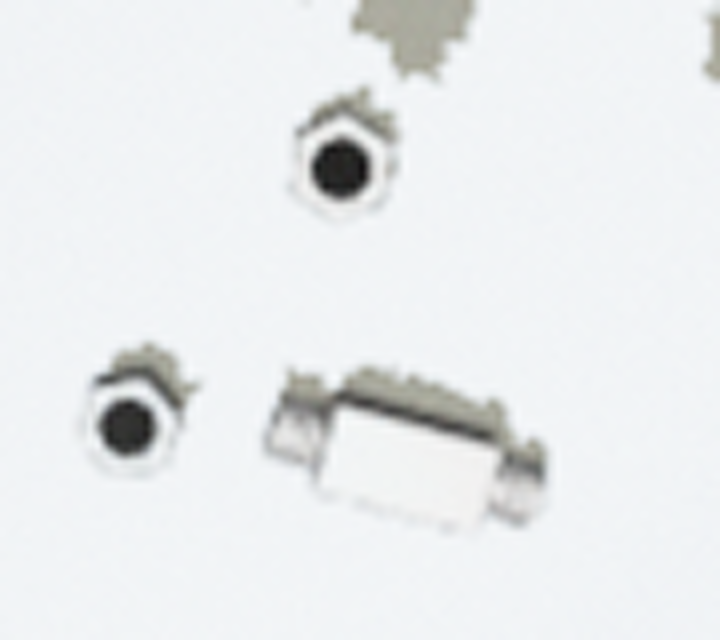

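```bash
python3 - <<'E'
from plan import *
c=dict(np.load("c18.npz"))
f=lambda u,v,z: ray("wrist",280+u/8,110+v/8,z,c)
a=f(280,430,10);b=f(530,493,10);m=f(410,466,17); print(a.round(1),b.round(1),np.linalg.norm(a-b),((a+b)/2).round(1),m.round(1))
for A,B in (((343,402),(502,447)),((318,485),(475,530))):
    P,Q=f(*A,17),f(*B,17); print(np.degrees(np.arctan2((Q-P)[1],(Q-P)[0])),np.linalg.norm(P-Q))
print("bore yaw",np.degrees(np.arctan2((b-a)[1],(b-a)[0])))
print("nuts",f(340,165,14).round(1),f(128,425,14).round(1))
E
```

```text
[ 474.  -117.5   10. ] [495.6 -85.1  10. ] 38.92711678991656 [ 484.8 -101.3   10. ] [ 484.2 -100.7   17. ]
54.65714850780876 24.367852565879808
54.28748448067286 24.34168946898312
bore yaw 56.24430184870215
nuts [439.9 -96.2  14. ] [ 465.1 -138.1   14. ]
```

```bash
python3 - <<'E'
from plan import *
E=lambda yaw:Ro.from_euler('xyz',[180,0,yaw],degrees=True)
p,R,q=cur(); print(p)
a=plan(np.array([484.5,-101.8,130]),E(145),9,32,dec=0)
E
```

```text
[ 483.34910833 -117.43895604  225.86062585]
[{"slide": [2.0, -0.0, 11.0], "turn": [-0.0, -0.0, -8.0], "hand": 32}, {"slide": [2.0, -0.0, 11.0], "turn": [-0.0, -0.0, -8.0], "hand": 32}, {"slide": [2.0, -0.0, 11.0], "turn": [-0.0, -0.0, -8.0], "hand": 32}, {"slide": [2.0, 0.0, 10.0], "turn": [-0.0, -0.0, -8.0], "hand": 32}, {"slide": [1.0, 0.0, 11.0], "turn": [-0.0, -0.0, -9.0], "hand": 32}]
[{"slide": [1.0, 1.0, 10.0], "turn": [-0.0, -0.0, -8.0], "hand": 32}, {"slide": [2.0, 1.0, 11.0], "turn": [-0.0, -0.0, -9.0], "hand": 32}, {"slide": [1.0, 1.0, 10.0], "turn": [-0.0, -0.0, -8.0], "hand": 32}, {"slide": [1.0, 1.0, 11.0], "turn": [-0.0, -0.0, -9.0], "hand": 32}]
end err [-0.1 -0.2 -0.1] 0.3 end [ 484.4 -102.   129.9]
```

Request:
play_rows([
  {"slide": [2,0,11],"turn": [0,0,-8],"hand": 32},
  {"slide": [2,0,11],"turn": [0,0,-8],"hand": 32},
  {"slide": [2,0,11],"turn": [0,0,-8],"hand": 32},
  {"slide": [2,0,10],"turn": [0,0,-8],"hand": 32},
  {"slide": [1,0,11],"turn": [0,0,-9],"hand": 32},
])

```text
clock: 21.05
eef_pos: [484.3, -108.4, 171.6]
tool_rot: [-3.138, -0.004, 1.939]
force: [-0.1, -0.3, -0.6]
width: 32.0
```

Request:
play_rows([
  {"slide": [1,1,10],"turn": [0,0,-8],"hand": 32},
  {"slide": [2,1,11],"turn": [0,0,-9],"hand": 32},
  {"slide": [1,1,10],"turn": [0,0,-8],"hand": 32},
  {"slide": [1,1,11],"turn": [0,0,-9],"hand": 32},
  {"slide": [0,0,0],"turn": [0,0,0],"hand": 32},
])

```text
clock: 21.68
eef_pos: [484.2, -102.0, 129.1]
tool_rot: [-3.141, -0.007, 2.527]
force: [-0.1, 0.3, 0.5]
width: 31.8
```

```bash
python3 - <<'E'
from plan import *
E=lambda yaw:Ro.from_euler('xyz',[180,0,yaw],degrees=True)
p,R,q=cur(); print(p,R.as_euler('xyz',degrees=True),q.round(2),read_state()["width"])
c=calibration("wrist");img,dd=get_image("wrist"); cv2.imwrite("pics/w19.png",img); np.savez("c19.npz",K=c["K"],R=c["R"],t=c["t"])
a=plan(np.array([484.5,-101.8,40]),E(145),5,32,dec=1)
E
```

```text
[ 484.15519501 -102.01102524  129.14679751] [-179.94311474   -0.39933041  144.76553198] [ 0.6   0.65 -0.68  2.02  0.64  0.69  2.04] 31.755063637532707
[{"slide": [-0.1, 0.0, 17.9], "turn": [-0.0, -0.1, -0.1], "hand": 32}, {"slide": [-0.0, 0.1, 17.9], "turn": [-0.0, -0.1, -0.0], "hand": 32}, {"slide": [0.0, 0.0, 17.9], "turn": [-0.0, -0.0, -0.1], "hand": 32}, {"slide": [0.0, 0.1, 18.0], "turn": [-0.0, -0.1, -0.0], "hand": 32}, {"slide": [0.1, 0.0, 17.9], "turn": [-0.0, -0.0, -0.1], "hand": 32}]
end err [-0.  0.  0.] 0.1 end [ 484.5 -101.8   40. ]
```

View pics/w19.png

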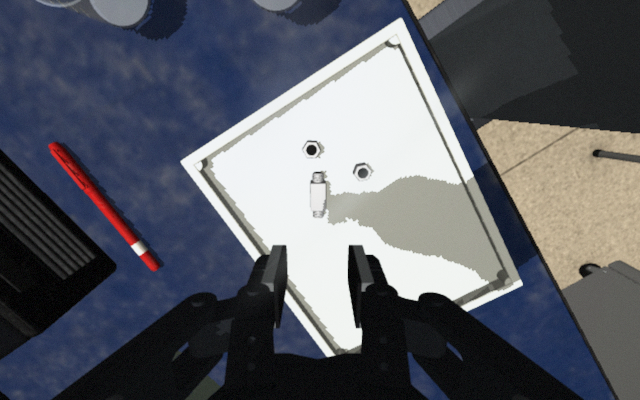

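```bash
python3 - <<'E'
from plan import *
c=dict(np.load("c19.npz")); img=cv2.imread("pics/w19.png")
crop(img,290,160,350,225,9,"w19c.png")
for uv in ((318.3,194.5),(318,173),(318.5,216)): print(ray("wrist",*uv,10,c).round(1))
E
```

```text
[ 483.3 -101.5   10. ]
[ 472.1 -117.9   10. ]
[495.2 -84.4  10. ]
```

View pics/w19c.png

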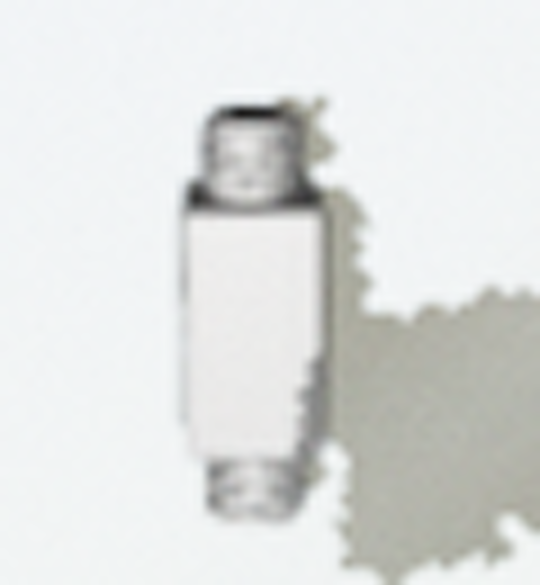

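Request:
play_rows([
  {"slide": [0,0,18],"turn": [0,0,0],"hand": 32},
  {"slide": [0,0,18],"turn": [0,0,0],"hand": 32},
  {"slide": [0,0,18],"turn": [0,0,0],"hand": 32},
  {"slide": [0,0,18],"turn": [0,0,0],"hand": 32},
  {"slide": [0,0,18],"turn": [0,-0.4,0],"hand": 32},
])

```text
clock: 22.35
eef_pos: [485.3, -102.3, 39.8]
tool_rot: [3.142, 0.004, 2.525]
force: [0.7, -0.6, -0.1]
width: 32.0
```

Request:
play_rows([
  {"slide": [0,0,10],"turn": [0,0,0],"hand": 32},
  {"slide": [0,0,10],"turn": [0,0,0],"hand": 32},
  {"slide": [0,0,6],"turn": [0,0,0],"hand": 32},
  {"slide": [0,0,3],"turn": [0,0,0],"hand": 32},
  {"slide": [0,0,0],"turn": [0,0,0],"hand": 32},
])

```text
clock: 22.98
eef_pos: [484.8, -101.8, 10.7]
tool_rot: [3.141, 0.002, 2.53]
force: [-0.6, -1.1, 0.2]
width: 31.9
```

```bash
python3 - <<'E'
from plan import *
p,R,q=cur(); s=read_state();print(p,R.as_euler('xyz',degrees=True),q.round(2),s["width"],s["force"])
c=calibration("wrist");img,dd=get_image("wrist"); cv2.imwrite("pics/w20.png",img)
E
```

```text
[ 484.78094483 -101.84710774   10.73896948] [1.79983212e+02 1.14255452e-01 1.44968603e+02] [ 0.44  0.83 -0.44  2.09  0.88  0.42  1.82] 31.87049488934731 [-0.60583434 -1.14750658  0.15178574]
```

View pics/w20.png

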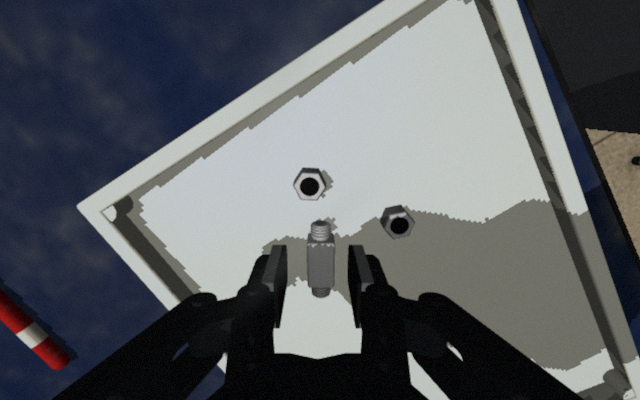

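Request:
play_rows([
  {"slide": [0,0,2],"turn": [0,0,0],"hand": 32},
  {"slide": [0,0,2],"turn": [0,0,0],"hand": 32},
  {"slide": [0,0,0],"turn": [0,0,0],"hand": 32},
])

```text
clock: 23.4
eef_pos: [484.6, -101.8, 6.6]
tool_rot: [3.141, 0.002, 2.53]
force: [0.2, 0.1, 0.0]
width: 32.2
```

```bash
python3 - <<'E'
from plan import *
p,R,q=cur(); s=read_state();print(p,s["force"])
c=calibration("wrist"); print(proj("wrist",p,c),proj("wrist",p-R.as_matrix()[:,2]*5,c),proj("wrist",[483.7,-101.6,10],c))
E
```

```text
[ 484.63723314 -101.8479439     6.61878498] [0.15771432 0.13942016 0.01221718]
[318.86236444 260.2288125 ] [318.91772886 265.08231264] [320.64222498 262.90829379]
```

Fingertips are lined up with the valve centre and no contact force. Close.

Request:
play_rows([
  {"slide": [0,0,0],"turn": [0,0,0],"hand": 22},
  {"slide": [0,0,0],"turn": [0,0,0],"hand": 14},
  {"slide": [0,0,0],"turn": [0,0,0],"hand": 8},
  {"slide": [0,0,0],"turn": [0,0,0],"hand": 8},
  {"slide": [0,0,0],"turn": [0,0,0],"hand": 8},
])

```text
clock: 24.02
eef_pos: [484.8, -101.8, 6.9]
tool_rot: [3.141, 0.002, 2.53]
force: [-1.0, 0.3, 5.8]
width: 12.0
```

Request:
play_rows([
  {"slide": [0,0,-5],"turn": [0,0,0],"hand": 8},
  {"slide": [0,0,-15],"turn": [0,0,0],"hand": 8},
  {"slide": [0,0,-20],"turn": [0,0,0],"hand": 8},
  {"slide": [0,0,-20],"turn": [0,0,0],"hand": 8},
  {"slide": [0,0,-20],"turn": [0,0,0],"hand": 8},
])

```text
clock: 24.65
eef_pos: [484.6, -101.8, 88.2]
tool_rot: [3.141, 0.002, 2.53]
force: [-0.6, -0.9, -0.7]
width: 12.1
```

```bash
python3 - <<'E'
from plan import *
p,R,q=cur(); s=read_state();print(p,s["force"],s["width"],q.round(2))
c=calibration("wrist");img,dd=get_image("wrist"); cv2.imwrite("pics/w21.png",img)
E
```

```text
[ 484.57675182 -101.77525145   88.18125762] [-0.63146118 -0.87300945 -0.6961853 ] 12.13191681586575 [ 0.55  0.71 -0.61  2.06  0.73  0.59  1.96]
```

View pics/w21.png

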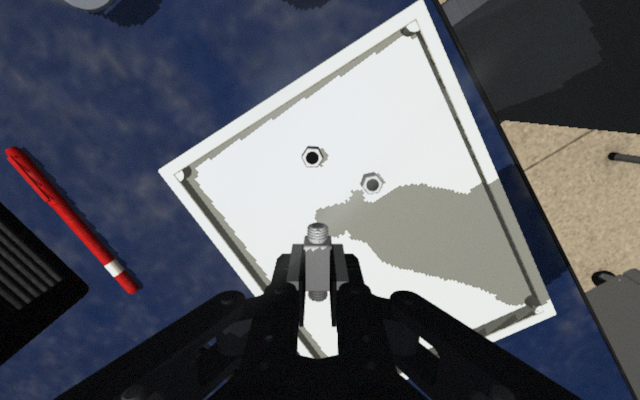

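```bash
python3 - <<'E'
from sim import *
p,R,q=cur()
psi=np.radians(16.5)
z=np.array([np.sin(.349)*np.cos(psi),np.sin(.349)*np.sin(psi),-np.cos(.349)])
Rh=Ro.from_matrix(tool(z,np.array([-np.sin(psi),np.cos(psi),0])))
t=np.array([470,80,250.])
sim(p,R,q,t,Rh)
plan(t,Rh,10,8)
E
```

```text
[ 0.26  0.26 -0.57  2.25  0.4   0.35  1.23] worst 0.12
[{"slide": [12.0, 14.0, -16.0], "turn": [-2.0, -1.0, 4.0], "hand": 8}, {"slide": [12.0, 14.0, -16.0], "turn": [-2.0, -1.0, 4.0], "hand": 8}, {"slide": [13.0, 13.0, -15.0], "turn": [-2.0, -1.0, 4.0], "hand": 8}, {"slide": [14.0, 13.0, -15.0], "turn": [-2.0, -1.0, 4.0], "hand": 8}, {"slide": [14.0, 13.0, -15.0], "turn": [-2.0, -0.0, 4.0], "hand": 8}]
[{"slide": [15.0, 12.0, -15.0], "turn": [-2.0, -1.0, 4.0], "hand": 8}, {"slide": [16.0, 11.0, -15.0], "turn": [-2.0, -0.0, 4.0], "hand": 8}, {"slide": [16.0, 11.0, -14.0], "turn": [-2.0, -1.0, 3.0], "hand": 8}, {"slide": [17.0, 10.0, -14.0], "turn": [-1.0, -0.0, 4.0], "hand": 8}, {"slide": [18.0, 10.0, -14.0], "turn": [-2.0, -1.0, 3.0], "hand": 8}]
end err [-0.2  0.2  0.3] 0.6 end [469.8  80.2 250.3]
```

Request:
play_rows([
  {"slide": [12,14,-16],"turn": [-2,-1,4],"hand": 8},
  {"slide": [12,14,-16],"turn": [-2,-1,4],"hand": 8},
  {"slide": [13,13,-15],"turn": [-2,-1,4],"hand": 8},
  {"slide": [14,13,-15],"turn": [-2,-1,4],"hand": 8},
  {"slide": [14,13,-15],"turn": [-2,0,4],"hand": 8},
])

```text
clock: 25.32
eef_pos: [476.7, -9.9, 167.0]
tool_rot: [2.954, 0.039, 2.177]
force: [-0.3, -0.7, -0.4]
width: 12.3
```

Request:
play_rows([
  {"slide": [15,12,-15],"turn": [-2,-1,4],"hand": 8},
  {"slide": [16,11,-15],"turn": [-2,0,4],"hand": 8},
  {"slide": [16,11,-14],"turn": [-2,-1,3],"hand": 8},
  {"slide": [17,10,-14],"turn": [-1,0,4],"hand": 8},
  {"slide": [18,10,-14],"turn": [-2,-1,3],"hand": 8},
])

```text
clock: 25.95
eef_pos: [469.0, 80.6, 247.8]
tool_rot: [2.788, 0.005, 1.859]
force: [0.4, -0.2, -0.3]
width: 11.8
```

Request:
play_rows([
  {"slide": [0,0,0],"turn": [0,0,0],"hand": 8},
  {"slide": [0,0,0],"turn": [0,0,0],"hand": 8},
  {"slide": [0,0,0],"turn": [0,0,0],"hand": 8},
])

```text
clock: 26.32
eef_pos: [468.9, 79.2, 246.3]
tool_rot: [2.791, 0.006, 1.86]
force: [-0.2, 0.5, -0.8]
width: 12.4
```

```bash
python3 - <<'E'
from plan import *
p,R,q=cur(); s=read_state();print(p,s["force"],s["width"],q.round(2),s["qd"].round(3))
c=calibration("wrist");img,dd=get_image("wrist"); cv2.imwrite("pics/w22.png",img); np.savez("c22.npz",K=c["K"],R=c["R"],t=c["t"],d=dd)
E
```

```text
[468.92959271  79.24430678 246.31380865] [-0.20919105  0.46378556 -0.7981862 ] 12.446757422289755 [ 0.24  0.26 -0.55  2.26  0.43  0.33  1.21] [ 0.     0.001  0.001 -0.003  0.001 -0.001 -0.006]
```

View pics/w22.png

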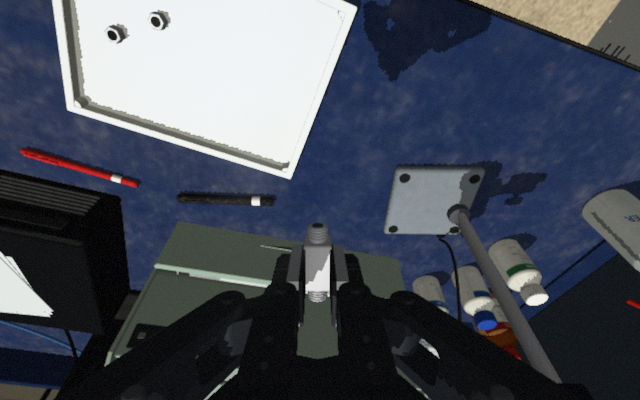

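```bash
python3 - <<'E'
from plan import *
c=dict(np.load("c22.npz")); d=c["d"]
print(proj("wrist",[550,236,248],c),-c["R"].T@c["t"])
pts=[]
for uv in ((398,167),(484,168),(463,235),(386,235)): print("corner",ray("wrist",*uv,14,c).round(1), depthpt("wrist",*uv,d[uv[1],uv[0]],c).round(0))
for uv in ((458,212),): print("col base",ray("wrist",*uv,14,c).round(1))
for uv in ((480,255),(500,291),(520,327),(536,356)): print("col",depthpt("wrist",*uv,d[uv[1],uv[0]],c).round(1))
img=cv2.imread("pics/w22.png"); crop(img,370,150,510,250,5,"w22c.png")
E
```

```text
[483.44643206 367.07568119] [350.64432818  43.54358396 353.18830192]
corner [523.2 203.1  14. ] [526. 206.   9.]
corner [492.3 311.4  14. ] [498. 323.  -0.]
corner [607.2 354.8  14. ] [572. 312.  60.]
corner [641.9 240.2  14. ] [654. 248.   0.]
col base [568.2 321.1  14. ]
col [563.  311.4 103.7]
col [562.6 311.3 155.2]
col [561.6 310.3 196.9]
col [563.4 312.7 223.3]
```

View pics/w22c.png

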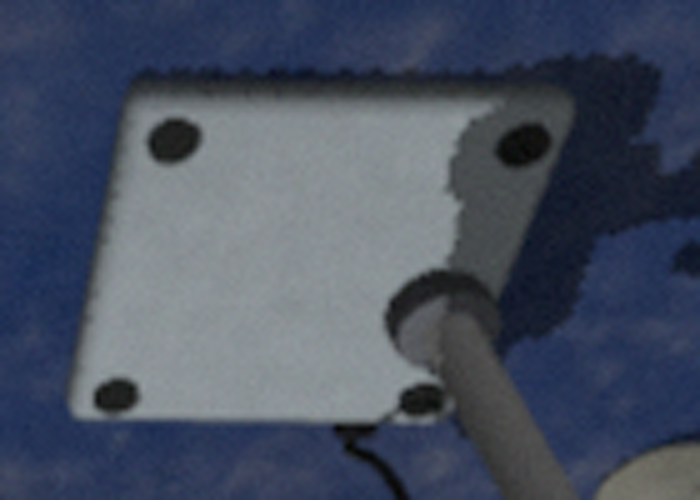

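```bash
python3 - <<'E'
from plan import *
c=dict(np.load("c22.npz")); d=c["d"]
B=[ray("wrist",370+u/5,150+v/5,14,c) for u,v in ((175,140),(523,145),(116,396),(423,401))]
print(np.round(B,1), "center",np.mean(B,0).round(1))
an=lambda v:np.degrees(np.arctan2(v[1],v[0]))
print("yaw",an(B[2]-B[0]),an(B[3]-B[1]),an(B[1]-B[0])-90,an(B[3]-B[2])-90,[np.linalg.norm(x).round(1) for x in (B[2]-B[0],B[3]-B[1],B[1]-B[0],B[3]-B[2])])
P=[]
for v in range(240,365,3):
    for u in range(465,560):
        if d[v,u]>0:
            X=depthpt("wrist",u,v,d[v,u],c)
            if 540<X[0]<590 and 290<X[1]<335 and 40<X[2]<240: P.append(X)
P=np.array(P); r=least_squares(lambda a:np.hypot(P[:,0]-a[0],P[:,1]-a[1])-8,[568,318],loss='soft_l1'); print("column",r.x,len(P))
E
```

```text
[[536.3 219.8  14. ]
 [510.8 309.9  14. ]
 [627.3 245.5  14. ]
 [601.9 336.6  14. ]] center [569.1 278.   14. ]
yaw 15.807696329766575 16.34262132330686 15.759872037396661 15.557795841741296 [np.float64(94.6), np.float64(94.9), np.float64(93.7), np.float64(94.5)]
column [567.35799531 318.24145883] 761
```

```bash
python3 - <<'E'
from plan import *
psi=np.radians(15.9);t=np.radians(20)
ex=np.array([np.cos(psi)*np.cos(t),np.sin(psi)*np.cos(t),np.sin(t)]);ey=np.array([-np.sin(psi),np.cos(psi),0]);ez=np.cross(ex,ey)
a=np.array([584.1,259.5,248])
for n,box in (("side",(322,112,362,160)),("top",(230,150,268,205))):
    d=np.load(n+"0_d.npy");img=cv2.imread(f"pics/{n}0.png");c=calibration(n);P=[]
    for v in range(box[1],box[3]):
        for u in range(box[0],box[2]):
            if d[v,u]>0:
                X=depthpt(n,u,v,d[v,u],c)
                if 200<X[2]<340 and 200<X[1]<300: P.append(np.r_[(X-a)@ex,(X-a)@ey,(X-a)@ez,u,v,img[v,u].mean()])
    P=np.array(P); print(n,len(P)); np.save(n+"_head.npy",P)
    for lo in range(-80,120,10):
        m=(P[:,0]>=lo)&(P[:,0]<lo+10)
        if m.sum(): Q=P[m]; print(lo,m.sum(),"y",np.percentile(Q[:,1],[5,50,95]).round(0),"z",np.percentile(Q[:,2],[5,50,95]).round(0),"bright",Q[:,5].mean().round(0))
E
```

```text
side 462
-30 47 y [-25. -14.  12.] z [ 1. 24. 36.] bright 59.0
-20 53 y [-27. -17.  42.] z [ 3. 26. 35.] bright 50.0
-10 46 y [-19.  -5.  44.] z [ 9. 22. 32.] bright 66.0
0 51 y [-21.  -8.  40.] z [ 5. 24. 31.] bright 149.0
10 55 y [-20.  -5.  37.] z [ 5. 23. 31.] bright 162.0
20 42 y [-23. -12.  15.] z [ 3. 24. 31.] bright 165.0
30 36 y [-21. -14.   6.] z [ 4. 23. 33.] bright 130.0
40 40 y [-21. -13.   5.] z [ 2. 24. 30.] bright 148.0
50 40 y [-21. -14.   5.] z [ 2. 22. 32.] bright 127.0
60 33 y [-21. -12.   5.] z [ 6. 24. 31.] bright 190.0
70 8 y [-5. -2.  4.] z [ 6. 12. 15.] bright 59.0
80 8 y [-5. -3.  2.] z [ 9. 12. 17.] bright 49.0
90 2 y [1. 1. 2.] z [8. 9. 9.] bright 57.0
100 1 y [0. 0. 0.] z [7. 7. 7.] bright 49.0
top 631
-30 31 y [-22.  -3.  22.] z [19. 32. 38.] bright 86.0
-20 64 y [-23.  -1.  25.] z [14. 32. 37.] bright 49.0
-10 52 y [-17.  -0.  22.] z [11. 24. 34.] bright 90.0
0 66 y [-16.   8.  32.] z [18. 26. 32.] bright 171.0
10 68 y [-16.   8.  36.] z [16. 26. 32.] bright 183.0
20 60 y [-17.   4.  28.] z [15. 26. 33.] bright 177.0
30 50 y [-17.   0.  19.] z [18. 28. 33.] bright 166.0
40 51 y [-16.  -0.  19.] z [16. 27. 32.] bright 164.0
50 51 y [-18.  -1.  20.] z [13. 27. 34.] bright 161.0
60 51 y [-16.   1.  19.] z [17. 27. 32.] bright 194.0
70 28 y [-69.  -1.  13.] z [-78.  15.  25.] bright 116.0
80 37 y [-61. -35.   4.] z [-78. -72.  15.] bright 124.0
90 17 y [-29. -13.   3.] z [-79. -75.  13.] bright 123.0
100 5 y [ 3.  6. 10.] z [-3.  4.  6.] bright 67.0
```

```bash
python3 - <<'E'
from sim import *
for n in ("side","top"):
    P=np.load(n+"_head.npy"); print(n,np.percentile(P[:,0],[0,1,3,5]).round(1))
p,R,q=cur(); psi=np.radians(15.9);t=np.radians(20)
ex=np.array([np.cos(psi)*np.cos(t),np.sin(psi)*np.cos(t),np.sin(t)]);ey=np.array([-np.sin(psi),np.cos(psi),0]);ez=np.cross(ex,ey)
a=np.array([584.1,259.5,248]); lens=a-30*ex+11*ez; F=lens-80*ex; print("lens",lens,"F",F)
Rh=Ro.from_matrix(np.column_stack([ey,ex,-ez])); print(np.linalg.det(Rh.as_matrix()))
np.savez("hold.npz",F=F,R=Rh.as_matrix(),lens=lens)
T=F-3*ez; print("T",T)
w=T-60*ex  # pre-hold, back from lens
w=np.array([450,190,245.])
q1=sim(p,R,q,w,Rh);sim(w,Rh,q1,T,Rh)
b=plan(w,Rh,6,8); plan(T,Rh,4,8,start=b,dec=0)
E
```

```text
side [-28.3 -27.5 -26.2 -24.8]
top [-25.9 -24.6 -22.3 -19.9]
lens [553.36947974 250.74618103 248.07601453] F [481.07018281 230.15118453 220.71440306]
0.9999999999999997
T [482.05698751 230.43228325 217.8953252 ]
[-0.18  0.27 -0.42  2.23  0.58  0.38  0.77] worst 0.1
[-0.32  0.37 -0.32  2.16  0.68  0.36  0.64] worst 0.13
[{"slide": [19.0, 2.0, 1.0], "turn": [0.0, 0.0, 0.0], "hand": 8}, {"slide": [19.0, 2.0, 1.0], "turn": [0.0, 0.0, 0.0], "hand": 8}, {"slide": [18.0, 2.0, 1.0], "turn": [0.0, 0.0, 0.0], "hand": 8}, {"slide": [19.0, 2.0, 1.0], "turn": [0.0, 0.0, 0.0], "hand": 8}, {"slide": [18.0, 2.0, 1.0], "turn": [0.0, 0.0, 0.0], "hand": 8}]
[{"slide": [19.0, 2.0, 0.0], "turn": [0.0, 0.0, 1.0], "hand": 8}]
end err [-0.5  0.4  0.1] 0.3 end [449.5 190.4 245.1]
[{"slide": [7.0, 8.0, 10.0], "turn": [0.0, 0.0, -0.0], "hand": 8}, {"slide": [8.0, 7.0, 10.0], "turn": [0.0, 0.0, -0.0], "hand": 8}, {"slide": [7.0, 8.0, 10.0], "turn": [0.0, 0.0, -0.0], "hand": 8}, {"slide": [8.0, 7.0, 10.0], "turn": [0.0, 0.0, -0.0], "hand": 8}]
end err [-0.3  0.1 -0. ] 0.3 end [481.7 230.6 217.9]
```

Request:
play_rows([
  {"slide": [19,2,1],"turn": [0,0,0],"hand": 8},
  {"slide": [19,2,1],"turn": [0,0,0],"hand": 8},
  {"slide": [18,2,1],"turn": [0,0,0],"hand": 8},
  {"slide": [19,2,1],"turn": [0,0,0],"hand": 8},
  {"slide": [18,2,1],"turn": [0,0,0],"hand": 8},
])

```text
clock: 27.0
eef_pos: [453.1, 172.5, 244.6]
tool_rot: [2.791, 0.006, 1.861]
force: [0.7, 0.6, -1.2]
width: 12.1
```

Request:
play_rows([
  {"slide": [19,2,0],"turn": [0,0,1],"hand": 8},
  {"slide": [0,0,0],"turn": [0,0,0],"hand": 8},
])

```text
clock: 27.25
eef_pos: [449.3, 192.2, 245.5]
tool_rot: [2.79, -0.0, 1.848]
force: [-0.8, 0.4, 0.1]
width: 12.2
```

```bash
python3 - <<'E'
from plan import *
p,R,q=cur(); s=read_state();print(p,s["force"],s["width"],q.round(2))
H=np.load("hold.npz"); T=H["F"]+3*H["R"][:,2]
plan(T,H["R"],5,8)
img,dd=get_image("side"); cv2.imwrite("pics/s23.png",cv2.resize(img[90:230,260:400],None,fx=4.2,fy=4.2,interpolation=cv2.INTER_CUBIC))
E
```

```text
[449.3386735  192.22696649 245.46163258] [-0.8358093   0.38893271  0.0825376 ] 12.18327103004962 [-0.19  0.27 -0.41  2.24  0.58  0.38  0.77]
[{"slide": [6.0, 6.0, 8.0], "turn": [0.0, -0.0, -0.0], "hand": 8}, {"slide": [5.0, 6.0, 8.0], "turn": [0.0, -0.0, -0.0], "hand": 8}, {"slide": [6.0, 6.0, 8.0], "turn": [0.0, -0.0, -0.0], "hand": 8}, {"slide": [5.0, 6.0, 8.0], "turn": [0.0, -0.0, -0.0], "hand": 8}, {"slide": [6.0, 6.0, 8.0], "turn": [0.0, -0.0, -0.0], "hand": 8}]
end err [-0.   0.2  0.3] 0.1 end [482.  230.6 218.2]
```

View pics/s23.png

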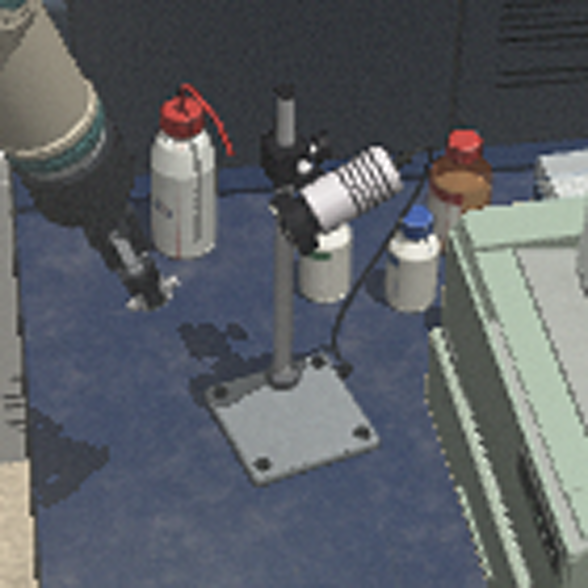

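Request:
play_rows([
  {"slide": [6,6,8],"turn": [0,0,0],"hand": 8},
  {"slide": [5,6,8],"turn": [0,0,0],"hand": 8},
  {"slide": [6,6,8],"turn": [0,0,0],"hand": 8},
  {"slide": [5,6,8],"turn": [0,0,0],"hand": 8},
  {"slide": [6,6,8],"turn": [0,0,0],"hand": 8},
])

```text
clock: 27.92
eef_pos: [482.7, 230.1, 218.0]
tool_rot: [2.79, 0.0, 1.845]
force: [0.5, 0.3, -0.6]
width: 12.3
```

Request:
play_rows([
  {"slide": [0,0,0],"turn": [0,0,0],"hand": 8},
  {"slide": [0,0,0],"turn": [0,0,0],"hand": 8},
  {"slide": [0,0,0],"turn": [0,0,0],"hand": 8},
  {"slide": [0,0,0],"turn": [0,0,0],"hand": 8},
])

```text
clock: 28.42
eef_pos: [482.2, 229.3, 218.8]
tool_rot: [2.789, 0.0, 1.845]
force: [-0.3, -0.3, -0.1]
width: 12.0
```

```bash
python3 - <<'E'
from plan import *
p,R,q=cur(); s=read_state();print(p,s["force"],s["width"],q.round(2),s["qd"].round(4))
H=np.load("hold.npz"); F=H["F"]
print("valve est",p-3*R.as_matrix()[:,2]-F,"ang",(R.inv()*Ro.from_matrix(H["R"])).magnitude()*57.3)
img,dd=get_image("side"); cv2.imwrite("pics/s24.png",cv2.resize(img[110:180,270:370],None,fx=7.5,fy=7.5,interpolation=cv2.INTER_CUBIC)); np.save("s24d.npy",dd)
print("F side px",(proj("side",F)-[270,110])*7.5,"lens",(proj("side",H["lens"])-[270,110])*7.5)
img,dd=get_image("top"); cv2.imwrite("pics/t24.png",cv2.resize(img[140:240,210:310],None,fx=6,fy=6,interpolation=cv2.INTER_CUBIC))
print("F top px",(proj("top",F)-[210,140])*6)
img,dd=get_image("wrist"); cv2.imwrite("pics/w24.png",img)
E
```

```text
[482.23934691 229.3254317  218.84771909] [-0.27094882 -0.26921011 -0.1048319 ] 12.013504667236031 [-0.32  0.37 -0.32  2.17  0.68  0.36  0.63] [-0.0015  0.002   0.0002 -0.0026 -0.0001 -0.0004  0.0014]
valve est [ 0.17269712 -1.105522    0.94912546] ang 0.2803694180936495
F side px [263.3888939  350.74940147] lens [421.69921179 257.7752102 ]
F top px [306.48496146 480.45221188]
```

View pics/s24.png

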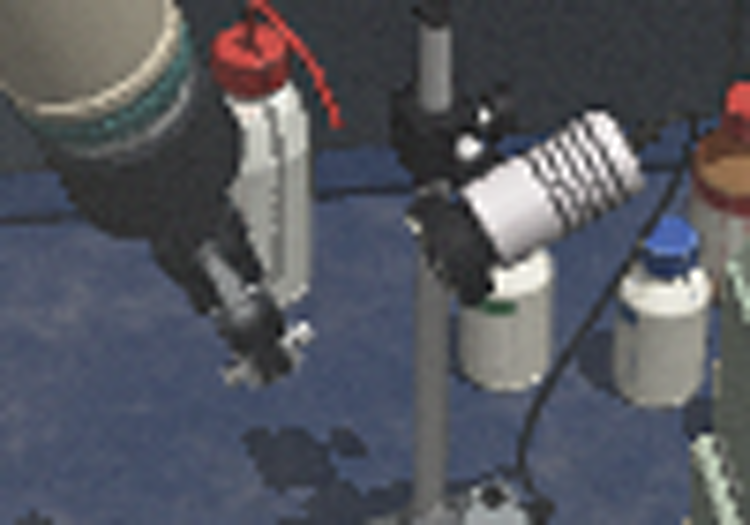

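View pics/t24.png

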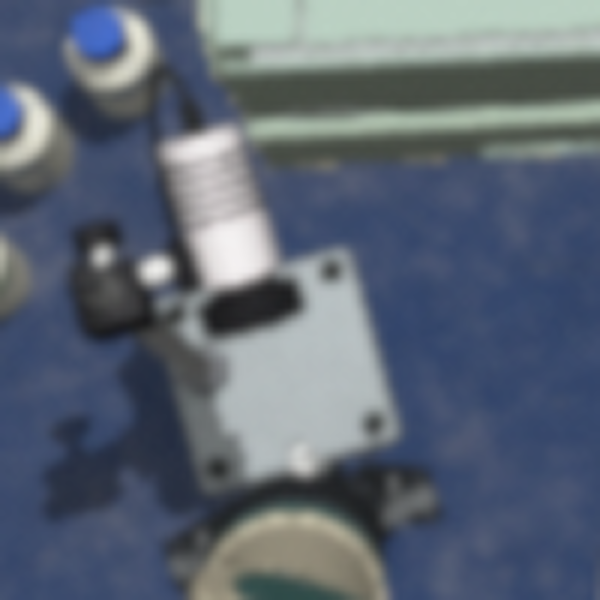

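View pics/w24.png

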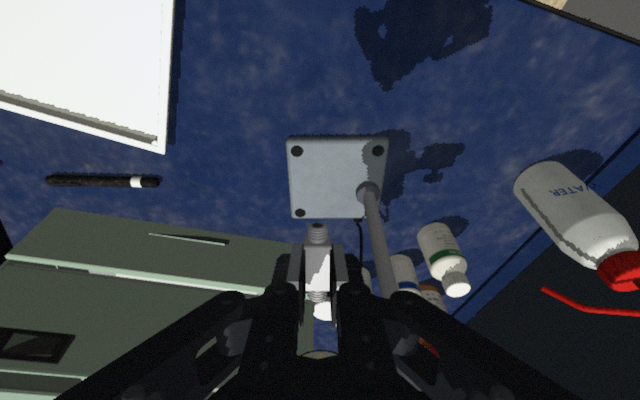

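```bash
python3 - <<'E'
from plan import *
H=np.load("hold.npz"); R=H["R"]; ey,ex=R[:,0],R[:,1]; ez=-R[:,2]; lens=H["lens"]; F=H["F"]
img=cv2.imread("pics/s24.png"); im2=img.copy()
for s,col in ((0,(0,0,255)),(6,(0,255,0))):
    pts=np.array([(proj("side",lens+s*ex+26*(np.cos(a)*ey+np.sin(a)*ez))-[270,110])*7.5 for a in np.linspace(0,6.28,40)])
    cv2.polylines(im2,[pts.astype(int)],True,col,1)
v=np.array([(proj("side",F+s*ex)-[270,110])*7.5 for s in (-21,21,80,150)]); cv2.polylines(im2,[v.astype(int)],False,(0,255,255),1)
cv2.imwrite("pics/s25.png",im2)
P=np.load("side_head.npy"); 
for lo in np.arange(-30,-4,2):
    m=(P[:,0]>=lo)&(P[:,0]<lo+2); print(lo,m.sum(),P[m,5].mean().round() if m.any() else "", np.ptp(P[m,2]).round() if m.any() else "")
E
```

```text
-30 2 49.0 6.0
-28 14 79.0 39.0
-26 11 56.0 40.0
-24 10 48.0 34.0
-22 10 48.0 35.0
-20 9 49.0 38.0
-18 10 51.0 34.0
-16 12 49.0 33.0
-14 9 51.0 27.0
-12 13 51.0 37.0
-10 5 49.0 24.0
-8 8 48.0 20.0
-6 8 41.0 19.0
```

View pics/s25.png

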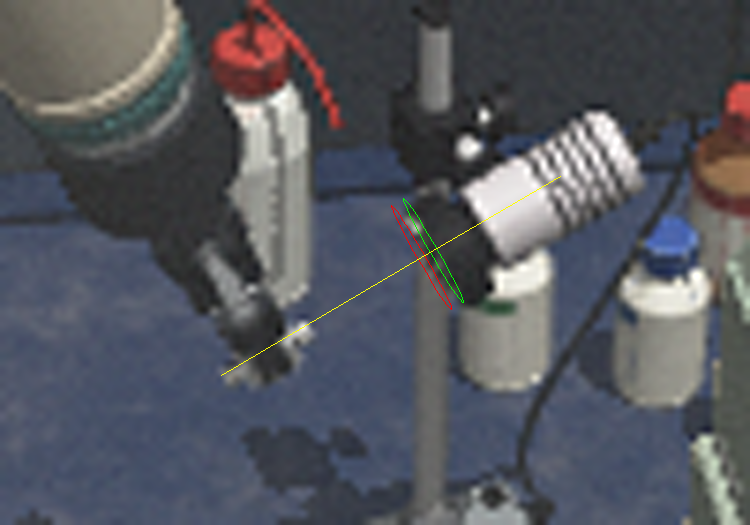

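Request:
play_rows([
  {"slide": [1,3,1],"turn": [0,0,0],"hand": 8},
  {"slide": [0,0,0],"turn": [0,0,0],"hand": 8},
  {"slide": [0,0,0],"turn": [0,0,0],"hand": 8},
  {"slide": [0,0,0],"turn": [0,0,0],"hand": 8},
  {"slide": [0,0,0],"turn": [0,0,0],"hand": 8},
])

```text
clock: 29.2
eef_pos: [485.0, 231.3, 218.6]
tool_rot: [2.79, 0.0, 1.845]
force: [0.3, -0.8, -0.3]
width: 11.7
```

Request:
play_rows([
  {"slide": [0,0,0],"turn": [0,0,0],"hand": 8},
  {"slide": [0,0,0],"turn": [0,0,0],"hand": 8},
  {"slide": [0,0,0],"turn": [0,0,0],"hand": 8},
  {"slide": [0,0,0],"turn": [0,0,0],"hand": 8},
])

```text
clock: 29.7
eef_pos: [485.0, 231.4, 218.7]
tool_rot: [2.79, -0.0, 1.845]
force: [-0.3, 0.1, -0.2]
width: 12.1
```

```bash
python3 - <<'E'
from plan import *
p,R,q=cur(); s=read_state();print(s["clock"],p,s["force"],s["width"],q.round(2),np.abs(s["qd"]).max())
H=np.load("hold.npz"); F=H["F"]+3*H["R"][:,1]
print("valve est",p-3*R.as_matrix()[:,2]-F,"ang",(R.inv()*Ro.from_matrix(H["R"])).magnitude()*57.3)
img,dd=get_image("side"); cv2.imwrite("pics/s26.png",cv2.resize(img[120:370,265:405],None,fx=2.4,fy=2.4,interpolation=cv2.INTER_CUBIC))
p,R,q=cur();print(p)
E
```

```text
29.7 [484.99339641 231.39181223 218.69183603] [-0.33780375  0.06386036 -0.24578897] 12.104149242476613 [-0.32  0.37 -0.32  2.16  0.68  0.36  0.63] 0.002011174066205808
valve est [ 0.21667897  0.18829609 -0.23243406] ang 0.24981158750046867
[485.01780472 231.35603113 218.69082716]
```

View pics/s26.png

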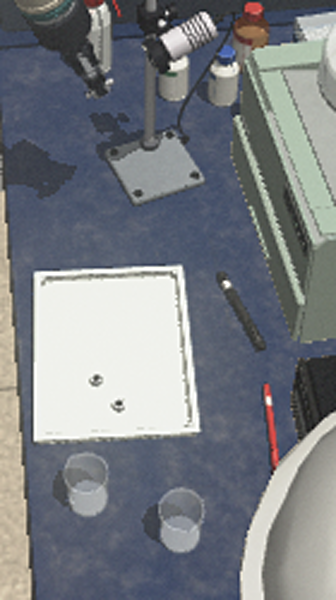

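Both nuts are in the tray at about (96,380) and (118,406), and the beaker stands upright at (181,518). The marker and bottles are undisturbed, and the valve is held still in front of the lens. I'm handing in.

```bash
python3 -c "
from cell import *
print(finish_job())"
```

```text
the job is handed in; nothing more can be done
None
```

The job is handed in at about 30 s of the 72 s allowed. No verdict was reported.

- **Beaker:** I took the far beaker from the side and tipped it low over the tray, to about 130° with the mouth around 65 mm up. All three parts dropped into the tray. I then set the beaker back upright at its old place beside the tray and let go.
- **Valve body:** I picked it out of the tray with the jaws across its flats and now hold it in front of the inspection camera.

**Last checks**
- The valve centre is computed to be within about 0.5 mm of my estimate of the focus point.
- The tool, with the bore along its y axis, is about 0.3° off the estimated lens axis.
- The arm was still, with the fingers stopped on the part at 12 mm opening.
- The side picture shows both nuts in the tray, the empty beaker upright, and the marker and bottles undisturbed.

**Measurements that disagreed:** the lens position along its own axis came out up to about 6 mm apart between the depth data and the outline in the side picture. I aimed in between, so the valve's distance from the lens is uncertain by 3–4 mm, inside the 15 mm allowance.

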